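# Hang the suture-pad carriers and lock them on the practice board

## Task

Get the suturing practice board ready: fit the loose red-barred handle fully down onto the square spindle of the board's lock and turn it counter-clockwise all the way to open the lock. Then take every pad carrier out of the rack and hang each one on a stud of its own, pad to the front, slid right down so that the stud sits at the top of the narrow slot and the carrier hangs straight. When all are hanging, turn the handle back clockwise all the way to lock them in, leave the handle on its spindle, and do not disturb the bowl, the bottle or the needle holder.

Things in the scene. Friction and masses are not known exactly. Their poses are not given: they have to be found in the camera images.
- board: practice board, fixed: white upright panel, 385 wide (its y) x 12 mm thick, top edge 196 mm above the bench, front face in the plane x = 0 of this body, facing its -x, away from the robot base; grey foot 10 mm high, 22 mm out in front. Origin on the bench below the middle stud; z up. Three orange dogs, 12 x 12 mm, one per stud, stand 12 mm out of the face, 146 mm above the bench, on a bar that slides in the panel
- stud_1 (a point): +y end (board axes) headed stud on the board's front, axis along the board's x: shank 7 mm thick, 12 mm long from the face to the head; head 16 mm across, 5 mm thick (its front is 17 mm from the face). This point is on the axis 6 mm in front of the face, 180 mm above the bench; axes as the board's. Studs are 120 mm apart; each takes one carrier
- stud_2 (a point): middle (board axes) headed stud on the board's front, axis along the board's x: shank 7 mm thick, 12 mm long from the face to the head; head 16 mm across, 5 mm thick (its front is 17 mm from the face). This point is on the axis 6 mm in front of the face, 180 mm above the bench; axes as the board's. Studs are 120 mm apart; each takes one carrier
- stud_3 (a point): -y end (board axes) headed stud on the board's front, axis along the board's x: shank 7 mm thick, 12 mm long from the face to the head; head 16 mm across, 5 mm thick (its front is 17 mm from the face). This point is on the axis 6 mm in front of the face, 180 mm above the bench; axes as the board's. Studs are 120 mm apart; each takes one carrier
- spindle (a point): upright square lock spindle on the grey gearbox (66 wide, 70 deep, 170 mm high), 240 mm to the -y side (board axes) of the middle stud. This point: centre of the top of its steel flange (radius 26), where the handle's underside rests, 174 mm above the bench; a 16 mm square brass end rises 20 mm from it, 12 mm lead-in tip to 23 mm. Sides parallel to this point's x and y axes, which turn with the spindle
- lock (a joint): angle of the lock spindle (rad): 0 locked, 1.4 open at the stop, growing counter-clockwise from above; stays where left, turns with about 0.1 Nm. Locked, each dog lies 32 to 44 mm to the board's -y side of its stud, inside the notch of a carrier hung there; open, the dogs are 20 mm further to -y, clear of it. Closed, it blocks hanging and lifting off
- handle: loose lock handle on the bench, bore down, 0.16 kg: black hub 50 x 50 x 32 mm with an 18 mm square bore 26 mm deep from below (sides parallel to its x and y; fits the spindle in any of four quarter turns), and on top a red grip bar 80 mm long along its x, 16 mm wide, 32 to 58 mm above the underside. Origin: centre of the underside
- rack: rack of the carriers, fixed: aluminium tray 120 (its x) x 220 mm (its y), floor 12 mm above the bench, with three slots 72 mm apart along its y (at -72, 0 and 72 mm). A carrier stands in a slot on its lower edge, its face across the rack's y; grey posts 62 mm above the bench hold it within 2 mm at both side edges, so lift it straight up. Origin: centre of the underside
- pad_1: pink suture-pad carrier: white plate 88 wide (its y) x 195 high (z) x 8 mm thick (x), top 43 mm a blue grip tab 56 wide; silicone pad 58 x 74 x 10 mm on its front (-x), 8 to 82 mm up. Keyhole on the centre line: 26 mm square hole centred 100 mm up, 45 degree funnel, slot 10 mm wide up to 138 mm. Side notches 14 mm deep, 87 to 113 mm up. 0.18 kg. Origin: middle of lower edge. Starts upright in the rack; None if absent
- pad_2: tan suture-pad carrier: white plate 88 wide (its y) x 195 high (z) x 8 mm thick (x), top 43 mm a blue grip tab 56 wide; silicone pad 58 x 74 x 10 mm on its front (-x), 8 to 82 mm up. Keyhole on the centre line: 26 mm square hole centred 100 mm up, 45 degree funnel, slot 10 mm wide up to 138 mm. Side notches 14 mm deep, 87 to 113 mm up. 0.18 kg. Origin: middle of lower edge. Starts upright in the rack; None if absent
- pad_3: brown suture-pad carrier: white plate 88 wide (its y) x 195 high (z) x 8 mm thick (x), top 43 mm a blue grip tab 56 wide; silicone pad 58 x 74 x 10 mm on its front (-x), 8 to 82 mm up. Keyhole on the centre line: 26 mm square hole centred 100 mm up, 45 degree funnel, slot 10 mm wide up to 138 mm. Side notches 14 mm deep, 87 to 113 mm up. 0.18 kg. Origin: middle of lower edge. Starts upright in the rack; None if absent
- pad_1_seat (a point): point of pad_1 on the keyhole's centre line, mid-thickness, 134.5 mm above the lower edge: where the stud's axis lies when the carrier hangs fully home; axes as the carrier's
- pad_2_seat (a point): point of pad_2 on the keyhole's centre line, mid-thickness, 134.5 mm above the lower edge: where the stud's axis lies when the carrier hangs fully home; axes as the carrier's
- pad_3_seat (a point): point of pad_3 on the keyhole's centre line, mid-thickness, 134.5 mm above the lower edge: where the stud's axis lies when the carrier hangs fully home; axes as the carrier's
- pad_1_face (a point): centre of the front face of pad_1's silicone pad: 14 mm in front (-x) of the plate's mid-plane, 45 mm above its lower edge
- pad_2_face (a point): centre of the front face of pad_2's silicone pad: 14 mm in front (-x) of the plate's mid-plane, 45 mm above its lower edge
- pad_3_face (a point): centre of the front face of pad_3's silicone pad: 14 mm in front (-x) of the plate's mid-plane, 45 mm above its lower edge
- bowl: steel bowl, 100 mm across, 45 mm high, bystander. Origin: centre of its underside
- saline: clear plastic bottle with blue cap, 60 mm across, 160 mm high, bystander. Origin: centre of its underside
- needle_holder: needle holder, scissor-like steel instrument 155 mm long lying on the bench, bystander. Origin: at its pivot, on the bench

How it is judged:
By the outcome, as a careful person would: the job done as asked, in the order asked, and still so for the second after the job is handed in, with the robot touching nothing.
Of pad_1, pad_2, pad_3 only 2 to 3 are there at a start; the rules pass over those that are not, and their reading is None.
At some moment in a run one of handle may be knocked a few centimetres aside while the robot is not near it.
It also fails if it takes over 210 s, if anything falls off the work surface, if the arm or the gripper's body presses on something with over 40 N, if the wrist force passes 120 N, or if a joint passes its speed limit or range.

## Robot

A 7-joint arm with a two-finger parallel gripper is mounted at the origin on the work surface. World frame = base frame: x ahead of the robot, y to its left, z up, the work surface at z = 0. Lengths are in mm, angles in degrees, forces in N, time in s.
With the tool pointing down it reaches from about 350 to 900 mm from the base axis. Payload 8.1 kg.
Tool frame: the origin (TCP) lies at the very end of the fingers, on their centre line; the grasp point (between the pads) lies 19 mm behind it; x points along the fingers, z is the direction in which the jaws open and shut, and the axes are right-handed (so a half turn about x gives the same grasp; the last joint's range is limited). The gripper opens to 92 mm and grips with 3 to 60 N. Pads are 19 mm wide; open, the fingers measure 130 mm over their backs; the gripper's body (75 mm by 190 mm) begins 47 mm behind the grasp point.
Start: joints at [69.122, 24.895, 1.432, 90.138, -0.665, 64.973, -4.303], TCP at [161.738, -603.724, 226.742] pointing down, gripper open.
Joint ranges: [-149.89, 149.89], [-25.12, 119.58], [-72.63, 75.52], [4.76, 147.25], [-75.54, 255.54], [6.69, 114.76], [-157.13, 157.13]. Speed limits (degrees/s): [127.2, 127.2, 172.46, 172.46, 180, 180, 180].

## Interface

Orientations are given as a 3x3 rotation matrix whose columns are the frame's x, y, z axes.
In Python, from cell import bot gives the robot as it stands. The module is installed in compiled form; this text tells all that it offers.
- The arm moves only by the tool send_rows, never from a script. Its argument "commands" is a list that holds one entry, the list of rows, each a list of 7 numbers: the turn, a rotation vector about the tool's x, y, z scaled (see below), then the shift along the tool's x, y, z scaled (see below), then the opening, from 0 (shut) to 1 (fully open). A call has 1 to 10 rows; each row shifts and turns the commanded pose from where the row before left it, along the tool's axes as they then stand; what a row does not reach is not made up. The controller multiplies each number of a shift by 15 cm and each number of a turn by 120 degrees. A row lasts 1/12 s, in which the tool goes at most 41.7 mm and 7.16 degrees, less where a joint would pass 70% of its speed; a pose out of reach is approached as far as the arm can. A call with a number of a shift or a turn outside -1 to 1 is refused whole. A call with a gripper value outside its range is refused whole. The fingers move at their own pace and stop on an object; "squeeze" is the grip in N (left out, the last holds). Time passes only in rows, so rows that do not move let the fingers close. It gives the time, the measured TCP pose, the force and the opening at its end, in the units of the state.
- bot.read_state(): the state, without advancing time (a new reading comes with each control period).
- bot.camera(name): name is "scene" or "top" or "wrist"; returns a dict with "frame" (384x512x3 uint8, red, green, blue), "K" (3x3 intrinsics, pixels), "view" (4x4, takes a point from world to camera coordinates); the wrist camera has in their place "mount" (4x4, takes a point from camera to tool coordinates, whose origin is the TCP and whose axes are the tool frame's). Camera axes: x right, y up, looking along -z (the intrinsics and any distortion apply to the point x, -y, -z); pixel columns grow to the right and rows downward; lengths in mm; the calibration is good to about 2 mm. A picture is of the moment at which its call begins: read the wrist's pose just before it. There is no depth.
- bot.close_job(): hands the job in, once; it reports no verdict.
The state is a dict: "time": time; "joint_pos": joint angles; "dq": joint speeds; "tau": joint torques, N m; "position": TCP position; "ee_rot": TCP orientation; "force": force on the tool from outside, world axes, zero at the start; "moment": the same for the moment, N m; "gripper_width": finger opening in mm.
Only numpy, scipy, OpenCV 4.12 (cv2) and the standard library are available. Lean on these libraries where they do the work, as an engineer would, in place of code of your own. Each camera call takes 0.05 s, during which the arm holds its last target.

## Working session

There is one attempt and no reset: what is moved stays moved. The work goes in short steps, Python scripts to look and compute and a tool call to move; the robot and the scene stay as the last step left them, time stands still between calls to the robot, and variables do not carry over. Pictures are saved under pics/ and viewed, and the job is handed in when it is done.

Besides the shell and the picture viewer there is one more tool, called after "Call:" by a JSON object that holds its "name" and its "arguments". send_rows: Moves the arm, as the interface text tells. Shifts and turns lie within -1 to 1; 1 stands for 15 cm of shift or 120 degrees of turn. Its arguments: {"type":"object","properties":{"commands":{"type":"array","items":{"type":"array","items":{"type":"array","items":{"type":"number"}}}},"squeeze":{"type":"number"}},"required":["commands"]}

```bash
mkdir -p pics
cat > h.py <<'E'
import numpy as np,cv2
from cell import bot
np.set_printoptions(precision=3,suppress=True)
def shot(n,tag):
    s=bot.read_state(); c=bot.camera(n)
    f=c["frame"]; cv2.imwrite(f"pics/{tag}.png",f[:,:,::-1])
    K=np.array(c["K"])
    if n=="wrist":
        T=np.eye(4);T[:3,:3]=np.array(s["ee_rot"]);T[:3,3]=s["position"]
        M=T@np.array(c["mount"])
    else: M=np.linalg.inv(np.array(c["view"]))
    np.savez(f"pics/{tag}.npz",f=f,K=K,M=M)
    return f,K,M,c
def ld(tag):
    d=np.load(f"pics/{tag}.npz");return d["f"],d["K"],d["M"]
def ray(K,M,u,v):
    d=np.linalg.inv(K)@np.array([u,v,1.]);d=np.array([d[0],-d[1],-d[2]])
    d=M[:3,:3]@d
    return M[:3,3],d/np.linalg.norm(d)
def onz(K,M,u,v,z):
    o,d=ray(K,M,u,v);return o+d*(z-o[2])/d[2]
def proj(K,M,p):
    q=np.linalg.inv(M)@np.append(p,1);q=K@np.array([q[0],-q[1],-q[2]]);return q[:2]/q[2]
def tri(rs):
    A=np.zeros((3,3));b=np.zeros(3)
    for o,d in rs:
        P=np.eye(3)-np.outer(d,d);A+=P;b+=P@o
    x=np.linalg.solve(A,b)
    return x,[np.linalg.norm(np.cross(x-o,d)) for o,d in rs]
def st():
    s=bot.read_state()
    print("t",s["time"],"p",np.array(s["position"]),"F",np.array(s["force"]),"w",s["gripper_width"]);print(np.array(s["ee_rot"]));print("q",np.array(s["joint_pos"]))
    return s
E
python3 - <<'E'
from h import *
s=st()
for n in("scene","top","wrist"):
    f,K,M,c=shot(n,n+"0");print(n,K,M,[k for k in c])
E
```

```text
t 0.0 p [ 161.574 -603.227  225.958] F [-0.56  -0.259 -0.057] w 91.76721409702387
[[-0.001  0.966  0.259]
 [ 0.001  0.259 -0.966]
 [-1.    -0.    -0.002]]
q [69.122 24.935  1.432 90.189 -0.667 64.973 -4.304]
scene [[353.021   0.    247.111]
 [  0.    353.021 193.096]
 [  0.      0.      1.   ]] [[   0.737   -0.516    0.437  990.263]
 [   0.676    0.555   -0.485 -509.072]
 [   0.008    0.653    0.758  909.945]
 [   0.       0.       0.       1.   ]] ['frame', 'K', 'view']
top [[456.296   0.    252.499]
 [  0.    456.296 193.15 ]
 [  0.      0.      1.   ]] [[   0.004    0.986   -0.168  281.907]
 [  -1.       0.      -0.021  -21.414]
 [  -0.02     0.168    0.986 1470.155]
 [   0.       0.       0.       1.   ]] ['frame', 'K', 'view']
wrist [[328.841   0.    256.377]
 [  0.    328.841 186.898]
 [  0.      0.      1.   ]] [[   0.258    0.928    0.268  233.641]
 [  -0.966    0.248    0.069 -584.476]
 [  -0.002   -0.276    0.961  384.528]
 [   0.       0.       0.       1.   ]] ['frame', 'K', 'mount']
```

View pics/scene0.png

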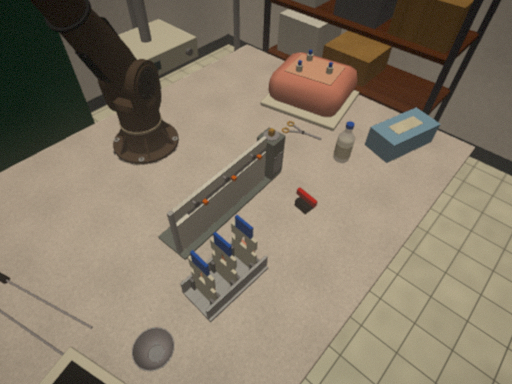

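View pics/top0.png

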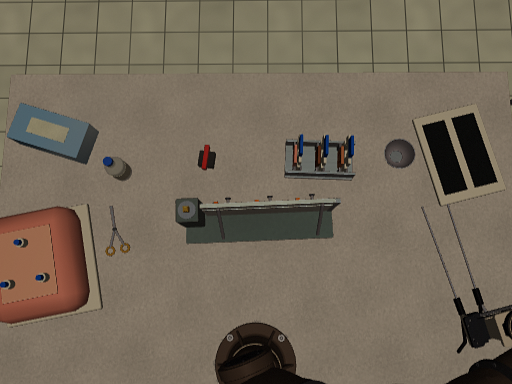

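View pics/wrist0.png

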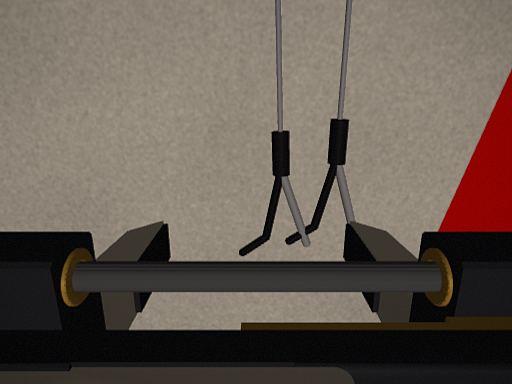

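Run:
```python
from h import *
f,K,M=ld("top0")
a=cv2.resize(f[120:250,170:370],None,fx=4,fy=4,interpolation=cv2.INTER_CUBIC);cv2.imwrite("pics/topc.png",a[:,:,::-1])
f,K,M=ld("scene0")
a=cv2.resize(f[115:325,150:330],None,fx=2.8,fy=2.8,interpolation=cv2.INTER_CUBIC);cv2.imwrite("pics/scenec.png",a[:,:,::-1])
f,K,M=ld("top0")
for n,u,v,z in [("spin",186,210,197),("hub",206,160,32),("bowl",400,153,45),("bottle",108,161,160),("rackbl",286,178,12),("boardR",340,203,196),("boardL",201,206,196)]: print(n,onz(K,M,u,v,z))
```

```text
spin [450.334 192.653 197.   ]
hub [635.778 159.939  32.   ]
bowl [ 654.864 -462.615   45.   ]
bottle [601.557 435.288 160.   ]
rackbl [580.216 -99.876  12.   ]
boardR [ 470.821 -241.008  196.   ]
boardL [461.912 150.617 196.   ]
```

View pics/topc.png

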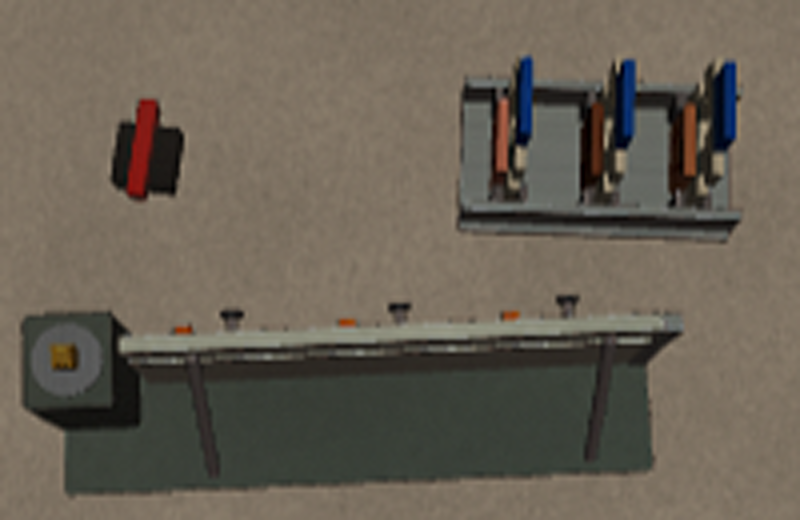

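View pics/scenec.png

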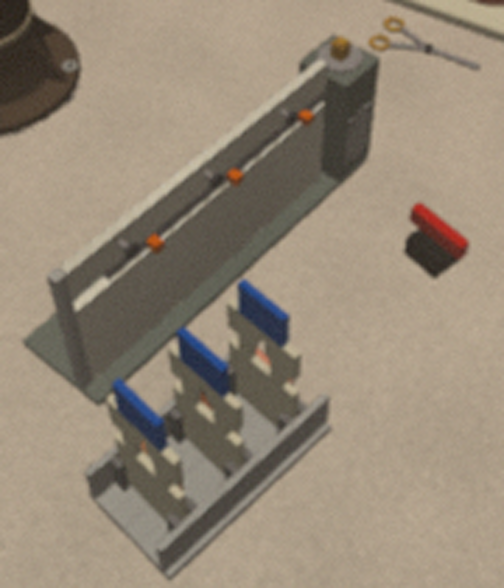

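Call:
{"name": "send_rows", "arguments": {"commands": [[[0.025,0,0,-0.2,0,0,1],[0.025,0,0,-0.2,0,0,1],[0.025,0,0,-0.2,0,0,1],[0.025,0,0,-0.2,0,0,1],[0.025,0,0,-0.2,0,0,1]]]}}

```text
time: 0.57
position: [161.6, -603.3, 378.0]
ee_rot: [[-0.0, 1.0, -0.003], [0.0, -0.003, -1.0], [-1.0, -0.0, -0.0]]
force: [-0.1, -1.4, 0.4]
gripper_width: 92.2
```

Call:
{"name": "send_rows", "arguments": {"commands": [[[0,0,0,0,0.2,-0.27,1],[0,0,0,0,0.2,-0.27,1],[0,0,0,0,0.2,-0.27,1],[0,0,0,0,0.2,-0.27,1],[0,0,0,0,0.2,-0.27,1],[0,0,0,0,0.2,-0.27,1],[0,0,0,0,0.2,-0.27,1],[0,0,0,0,0.2,-0.27,1],[0,0,0,0,0.2,-0.27,1],[0,0,0,0,0.2,-0.27,1]]]}}

```text
time: 1.4
position: [410.4, -267.0, 376.8]
ee_rot: [[0.0, 1.0, -0.0], [-0.0, -0.0, -1.0], [-1.0, 0.0, 0.0]]
force: [1.3, 0.0, -0.6]
gripper_width: 91.6
```

Call:
{"name": "send_rows", "arguments": {"commands": [[[0,0,0,0,0.15,-0.2,0.5],[0,0,0,0,0.15,-0.2,0.5],[0,0,0,0,0.15,-0.2,0.5],[0,0,0,0,0.15,-0.2,0.5],[0,0,0,0,0.15,-0.2,0.5],[0,0,0,0,0.15,-0.2,0.5],[0,0,0,0,0,0,0.5]]]}}

```text
time: 1.98
position: [547.6, -80.9, 375.9]
ee_rot: [[0.0, 1.0, 0.01], [0.004, 0.01, -1.0], [-1.0, 0.0, -0.004]]
force: [-1.1, 0.9, 0.5]
gripper_width: 50.2
```

Run:
```python
from h import *
s=st()
f,K,M,c=shot("wrist","w1")
```

```text
t 1.9833 p [547.58  -80.887 375.891] F [-1.057  0.931  0.453] w 50.19215218969081
[[ 0.     1.     0.01 ]
 [ 0.004  0.01  -1.   ]
 [-1.     0.    -0.004]]
q [ 17.388  14.739 -18.812  84.61    4.503  81.417 -90.972]
```

View pics/w1.png

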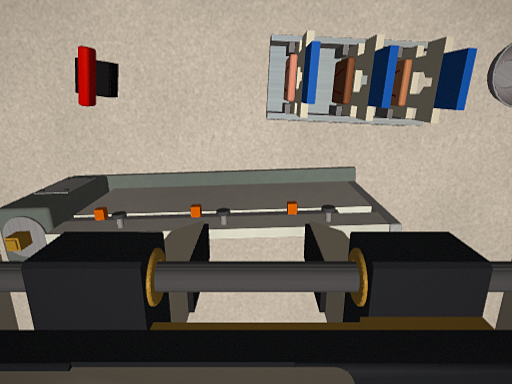

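Call:
{"name": "send_rows", "arguments": {"commands": [[[0,0,0,0,0.0,-0.2,0.5],[0,0,0,0,0.0,-0.2,0.5],[0,0,0,0,0.0,-0.2,0.5],[0,0,0,0,0.0,-0.2,0.5],[0,0,0,0,0.0,-0.2,0.5],[0,0,0,0,0.0,-0.2,0.5],[0,0,0,0,0,-0.2,0.5],[0,0,0,0,0,-0.2,0.5],[0,0,0,0,0,0,0.5]]]}}

```text
time: 2.78
position: [543.2, 156.9, 376.5]
ee_rot: [[-0.001, 1.0, 0.007], [0.003, 0.007, -1.0], [-1.0, -0.001, -0.003]]
force: [-0.5, 1.2, -0.6]
gripper_width: 45.6
```

Run:
```python
from h import *
s=st()
f,K,M,c=shot("wrist","w2")
```

```text
t 2.7833 p [543.23  156.914 376.491] F [-0.482  1.175 -0.568] w 45.60759868012541
[[-0.001  1.     0.007]
 [ 0.003  0.007 -1.   ]
 [-1.    -0.001 -0.003]]
q [  -2.59    16.754  -25.534   82.531    7.021   82.31  -117.716]
```

View pics/w2.png

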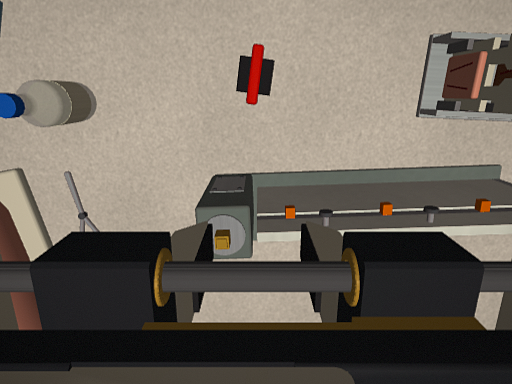

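Run:
```python
from h import *
def masks(f):
    h=cv2.cvtColor(f,cv2.COLOR_RGB2HSV)
    H,S,V=[h[...,i].astype(int) for i in range(3)]
    red=((H<6)|(H>174))&(S>200)&(V>70)
    return H,S,V,red
for t in("w1","w2","top0"):
    f,K,M=ld(t);H,S,V,red=masks(f)
    n,l,s,c=cv2.connectedComponentsWithStats(red.astype(np.uint8))
    for i in range(1,n):
        if s[i,4]>20: 
            p=np.argwhere(l==i)[:,::-1].astype(np.float32)
            r=cv2.minAreaRect(p);print(t,s[i],c[i],r); print(cv2.boxPoints(r))
f,K,M=ld("w2")
cv2.imwrite("pics/w2h.png",cv2.resize(f[30:120,200:310],None,fx=7,fy=6,interpolation=cv2.INTER_CUBIC)[:,:,::-1])
cv2.imwrite("pics/w2s.png",cv2.resize(f[170:265,190:310],None,fx=6,fy=6,interpolation=cv2.INTER_CUBIC)[:,:,::-1])
```

```text
w1 [ 78  46  18  60 984] [86.189 75.833] ((86.5, 75.5), (59.0, 17.0), 90.0)
[[ 78.  46.]
 [ 95.  46.]
 [ 95. 105.]
 [ 78. 105.]]
w2 [247  44  17  60 649] [254.599  73.75 ] ((254.64614868164062, 73.83076477050781), (11.411194801330566, 59.53667449951172), 7.125016689300537)
[[245.292 102.662]
 [252.677  43.585]
 [264.     45.   ]
 [256.615 104.077]]
top0 [202 145   7  24 102] [204.951 156.539] ((204.9299774169922, 156.489990234375), (4.242640495300293, 23.617366790771484), 8.13010311126709)
[[201.16 167.88]
 [204.5  144.5 ]
 [208.7  145.1 ]
 [205.36 168.48]]
```

View pics/w2h.png

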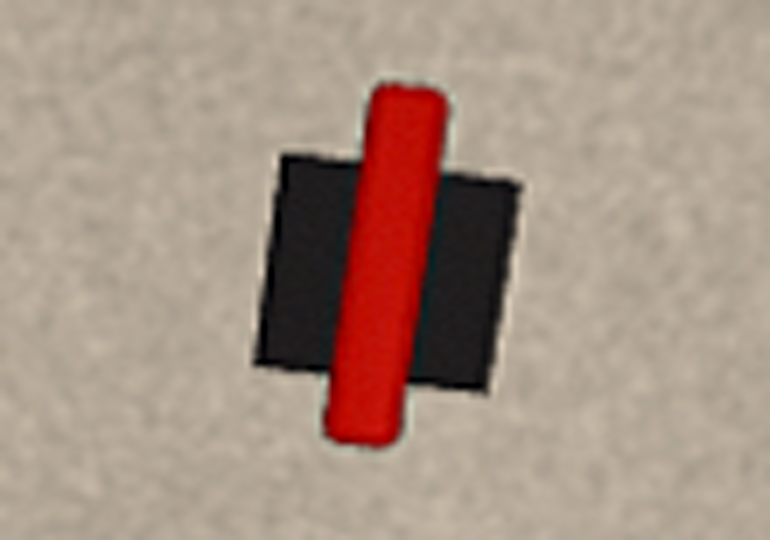

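View pics/w2s.png

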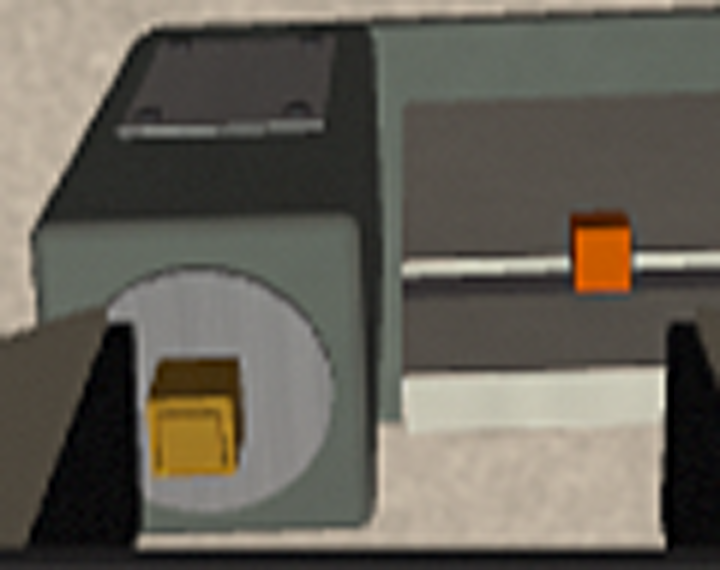

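Run:
```python
from h import *
f,K,M=ld("w2")
a=onz(K,M,258.6,44.2,58);b=onz(K,M,252.1,103.8,58);print("bar",a,b,(a+b)/2,np.linalg.norm(a-b),np.degrees(np.arctan2(*(a-b)[[1,0]])))
hc=[(282,153),(522,183),(487,392),(255,365)]
P=np.array([onz(K,M,200+u/7,30+v/6,32) for u,v in hc]);print("hub",P,P.mean(0),[np.linalg.norm(P[i]-P[i-1]) for i in range(4)])
print("spin tip",onz(K,M,222.5,243.3,197),"flange",onz(K,M,225.2,235,174))
sc=[(148,402),(238,397),(236,472),(157,477)]
P=np.array([onz(K,M,190+u/6,170+v/6,194) for u,v in sc]);print(P,P.mean(0)); 
for i in range(4): e=P[i]-P[i-1];print(np.linalg.norm(e),np.degrees(np.arctan2(e[1],e[0])))
f,K,M=ld("w1")
cv2.imwrite("pics/w1h.png",cv2.resize(f[30:120,40:150],None,fx=7,fy=6,interpolation=cv2.INTER_CUBIC)[:,:,::-1])
cv2.imwrite("pics/w1s.png",cv2.resize(f[170:265,0:120],None,fx=6,fy=6,interpolation=cv2.INTER_CUBIC)[:,:,::-1])
cv2.imwrite("pics/w1r.png",cv2.resize(f[20:130,260:490],None,fx=3.4,fy=5,interpolation=cv2.INTER_CUBIC)[:,:,::-1])
cv2.imwrite("pics/w1b.png",cv2.resize(f[150:240,80:420],None,fx=2.35,fy=5,interpolation=cv2.INTER_CUBIC)[:,:,::-1])
```

```text
bar [679.381 155.837  58.   ] [601.772 164.387  58.   ] [640.577 160.112  58.   ] 78.07852249174985 -6.28650932407764
hub [[667.675 181.818  32.   ]
 [661.257 132.746  32.   ]
 [613.145 139.094  32.   ]
 [619.227 187.86   32.   ]] [640.326 160.38   32.   ] [np.float64(48.82362033709735), np.float64(49.48992327896681), np.float64(48.528784236234976), np.float64(49.14361218791129)]
spin tip [453.914 195.134 197.   ] flange [453.626 194.28  174.   ]
[[460.185 204.148 194.   ]
 [461.337 187.184 194.   ]
 [445.808 187.825 194.   ]
 [444.644 202.891 194.   ]] [452.993 195.512 194.   ]
15.591680859750143 4.624856434637431
17.002652714317904 -86.11653200899295
15.541907235546098 177.63776763680065
15.11072288518437 94.41703752922531
```

View pics/w1h.png

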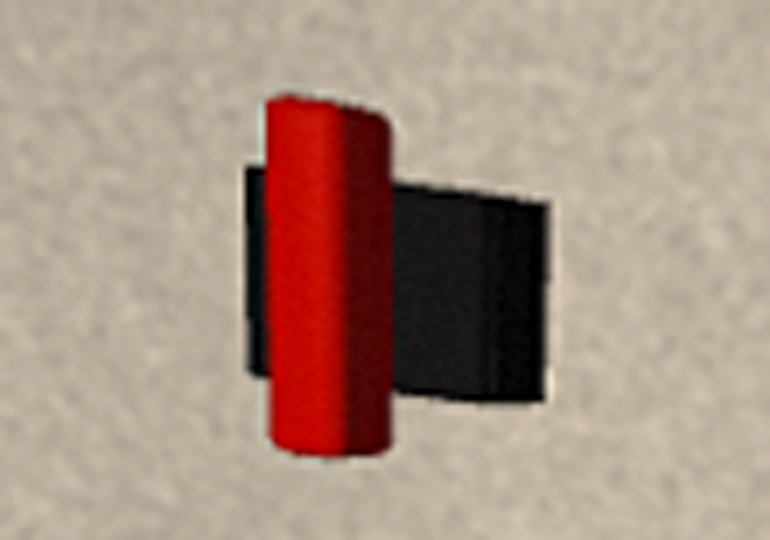

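View pics/w1s.png

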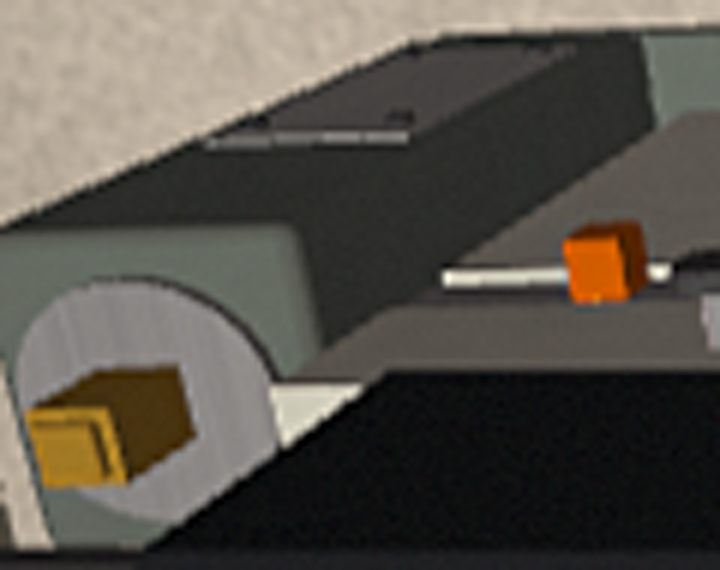

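View pics/w1r.png

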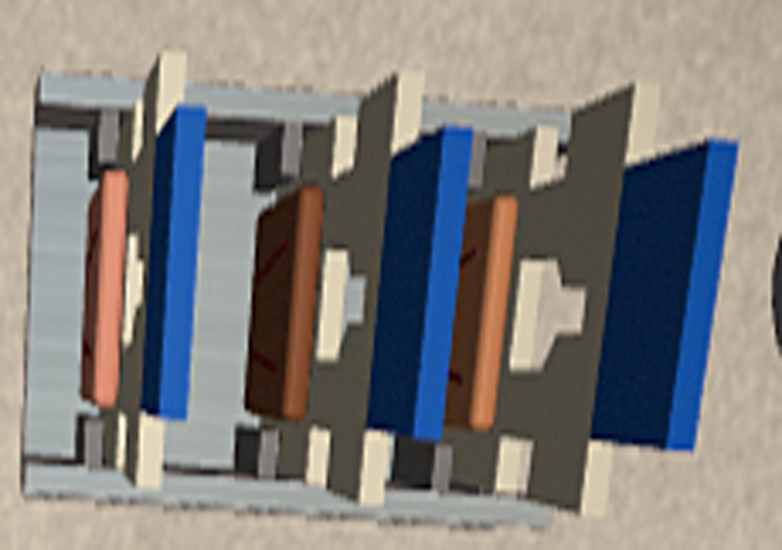

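View pics/w1b.png

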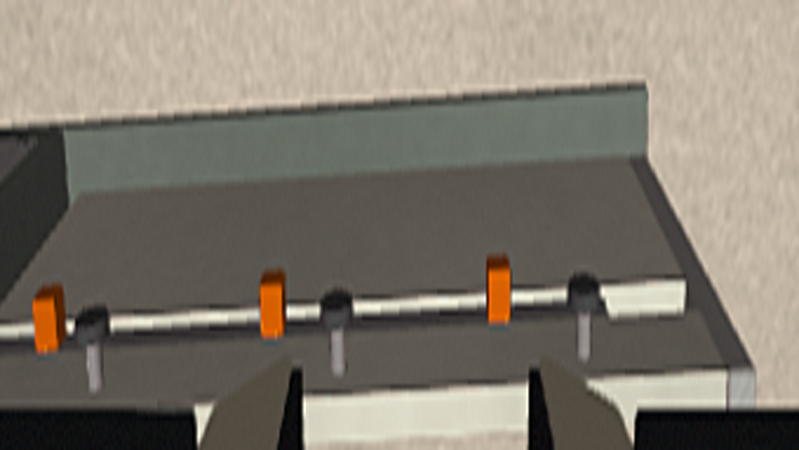

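Run:
```python
from h import *
f,K,M1=ld("w1");f,K,M2=ld("w2")
def T(n,p1,p2): 
    x,e=tri([ray(K,M1,*p1),ray(K,M2,*p2)]);print(n,x,np.round(e,2))
h1=lambda u,v:(40+u/7,30+v/6); h2=lambda u,v:(200+u/7,30+v/6)
T("barFL",h1(267,98),h2(370,88));T("barNL",h1(270,447),h2(325,437));T("barFR",h1(342,104),h2(448,92));T("barNR",h1(347,455),h2(400,442))
T("hubR far",h1(485,195),h2(522,183))
T("tip",(11.3,170+447/6),(222.5,243.3))
T("dog1",( (592)/6, 170+268/6),(190+602/6,170+258/6))
b1=lambda u,v:(80+u/2.35,150+v/5)
# board: top view and w1
ft,Kt,Mt=ld("top0")
r=lambda u,v:(260+u/3.4,20+v/5)
for n,q in {"pink":[(180,106),(206,106),(187,418),(157,418)],"mid":[(445,126),(472,129),(440,440),(413,438)],"right":[(708,142),(738,142),(693,450),(665,448)]}.items():
    P=np.array([onz(K,M1,*r(*a),207) for a in q]);print(n,P.mean(0),P[:,:2].tolist())
    d=(P[0]+P[1]-P[2]-P[3])/2;print(np.linalg.norm(d),np.degrees(np.arctan2(d[1],d[0])), proj(Kt,Mt,P.mean(0)))
a=b1(0,0)
for n,p in {"h3":(93,325),"h2":(338,308),"h1":(585,292)}.items(): print(n,onz(K,M1,*b1(*p),180))
fl=onz(K,M1,*b1(60,126),10);fr=onz(K,M1,*b1(646,85),10);d=fr-fl;print("foot edge",fl,fr,np.degrees(np.arctan2(d[1],d[0])))
```

```text
barFL [679.63  163.599  54.289] [0.39 0.39]
barNL [603.235 172.398  57.061] [0.22 0.22]
barFR [678.509 148.54   55.687] [0.2 0.2]
barNR [601.844 157.293  56.591] [0.11 0.11]
hubR far [661.313 132.79   32.884] [0.13 0.13]
tip [454.899 194.977 198.274] [0.33 0.33]
dog1 [474.398 115.274 152.893] [0.18 0.18]
pink [ 639.866 -133.182  207.   ] [[667.6357440161049, -131.00942417683453], [667.6898350535376, -138.02449876203065], [612.1059364986316, -136.10053831203106], [612.0328025239578, -127.5939680548773]]
55.657485500554785 -2.749346888170734 [301.066 143.819]
mid [ 636.66  -205.457  207.   ] [[664.7929619504918, -202.84735473126798], [664.3388129448736, -210.20348115300573], [608.598563490839, -208.24260301458744], [608.9082939540507, -200.5342686976968]]
55.853354790847014 -2.1927052967019383 [326.486 144.861]
right [ 635.071 -277.335  207.   ] [[662.6182890932569, -274.2998772130493], [662.6815577199183, -282.40231623825946], [607.339185869344, -280.32480609340115], [607.6468589831981, -272.31436482238337]]
55.194300102306606 -2.1093358991505844 [351.827 145.357]
h3 [484.906  77.184 180.   ]
h2 [490.319 -43.094 180.   ]
h1 [ 495.449 -163.211  180.   ]
foot edge [488.876 168.849  10.   ] [ 506.606 -239.827   10.   ] -87.51573475885559
```

Call:
{"name": "send_rows", "arguments": {"commands": [[[0.0592,0,0,0,0,0,0.6],[0,0,0,0.2,0.08,-0.012,0.6],[0,0,0,0.2,0.08,-0.012,0.6],[0,0,0,0.2,0.08,-0.012,0.6],[0,0,0,0.2,0.08,-0.012,0.6],[0,0,0,0.2,0.08,-0.012,0.6],[0,0,0,0.2,0.08,-0.012,0.6],[0,0,0,0.2,0.08,-0.013,0.6],[0,0,0,0.2,0.081,-0.013,0.6],[0,0,0,0,0,0,0.6]]]}}

```text
time: 3.67
position: [640.7, 149.1, 129.8]
ee_rot: [[-0.008, 0.992, -0.127], [-0.005, -0.127, -0.992], [-1.0, -0.008, 0.006]]
force: [-0.9, -1.4, -0.1]
gripper_width: 55.3
```

Run:
```python
from h import *
s=st()
f,K,M,c=shot("wrist","w3")
```

```text
t 3.6667 p [640.732 149.127 129.85 ] F [-0.899 -1.377 -0.059] w 55.27381763573872
[[-0.008  0.992 -0.127]
 [-0.005 -0.127 -0.992]
 [-1.    -0.008  0.006]]
q [  -4.537   34.874  -20.766   89.562   13.806   58.647 -126.506]
```

View pics/w3.png

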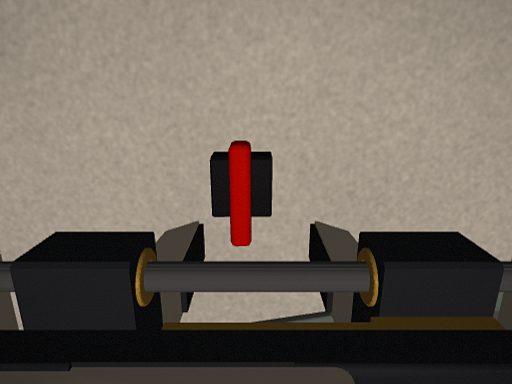

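```bash
cat >> h.py <<'E'
def go(tx,ty,tz,yaw=None,s=None):
    """print shift in tool units (after yaw turn, assuming tool down) ; yaw=angle of tool y in deg"""
    s=s or bot.read_state();R=np.array(s["ee_rot"]);p=np.array(s["position"])
    # target rot
    y0=np.degrees(np.arctan2(R[1,1],R[0,1]))
    yaw=y0 if yaw is None else yaw
    a=np.radians(yaw);Rt=np.array([[0,np.cos(a),np.sin(a)],[0,np.sin(a),-np.cos(a)],[-1,0,0]])
    from scipy.spatial.transform import Rotation as Ro
    rv=Ro.from_matrix(R.T@Rt).as_rotvec(degrees=True)
    d=np.array([tx,ty,tz])-p
    print("yaw now %.2f"%y0,"turn",rv/120,"shift(after turn)",Rt.T@d/150,"mm",Rt.T@d)
E
python3 - <<'E'
from h import *
f,K,M=ld("w3")
H=cv2.cvtColor(f,cv2.COLOR_RGB2HSV).astype(int)
red=((H[...,0]<6)|(H[...,0]>174))&(H[...,1]>200)&(H[...,2]>60)
p=np.argwhere(red)[:,::-1].astype(np.float32);r=cv2.minAreaRect(p);print(r)
a=onz(K,M,240.5,142,58);b=onz(K,M,241.5,245,56);print(a,b,(a+b)/2)
h=[onz(K,M,u,v,32) for u,v in((211,153),(271,152),(271,216),(211,216))];print(np.mean(h,0))
go(640.5,160,35,-6.8)
E
```

```text
((239.5, 193.5), (103.0, 21.0), 90.0)
[682.273 154.546  58.   ] [602.61  165.239  56.   ] [642.441 159.892  57.   ]
[643.732 160.733  32.   ]
yaw now -7.26 turn [-0.004  0.002  0.003] shift(after turn) [ 0.654 -0.01  -0.064] mm [98.113 -1.464 -9.672]
```

Call:
{"name": "send_rows", "arguments": {"commands": [[[0,0.002,0.003,0,0,-0.065,0.6],[0,0,0,0.16,0,0,0.6],[0,0,0,0.16,0,0,0.6],[0,0,0,0.16,0,0,0.6],[0,0,0,0.16,0,0,0.6],[0,0,0,0,0,0,0.6],[0,0,0,0,0,0,0.6]]]}}

```text
time: 4.3
position: [644.0, 164.1, 42.3]
ee_rot: [[0.007, 0.992, -0.124], [0.004, -0.124, -0.992], [-1.0, 0.007, -0.005]]
force: [0.3, -0.0, 0.7]
gripper_width: 54.9
```

Run:
```python
from h import *
s=st();go(641.5,160,35,-7.2,s)
```

```text
t 4.3 p [643.975 164.147  42.291] F [ 0.278 -0.028  0.748] w 54.908555334621404
[[ 0.007  0.992 -0.124]
 [ 0.004 -0.124 -0.992]
 [-1.     0.007 -0.005]]
q [  -6.494   40.374  -19.373   93.48    16.619   48.516 -129.67 ]
yaw now -7.10 turn [ 0.001 -0.002 -0.003] shift(after turn) [ 0.049 -0.013  0.029] mm [ 7.291 -1.935  4.424]
```

Call:
{"name": "send_rows", "arguments": {"commands": [[[0,-0.002,-0.003,0,0,0,0.6],[0,0,0,0,0,0,0.6],[0,0,0,0,0,0,0.6]]]}}

```text
time: 4.55
position: [645.2, 164.3, 42.9]
ee_rot: [[0.003, 0.992, -0.124], [0.001, -0.124, -0.992], [-1.0, 0.003, -0.001]]
force: [-0.3, -0.2, 0.1]
gripper_width: 55.2
```

Run:
```python
from h import *
s=st();go(641.5,160,35,-7.2,s)
```

```text
t 4.55 p [645.212 164.304  42.935] F [-0.328 -0.191  0.068] w 55.157127287113475
[[ 0.003  0.992 -0.124]
 [ 0.001 -0.124 -0.992]
 [-1.     0.003 -0.001]]
q [  -6.575   40.553  -19.347   92.972   16.569   49.128 -129.605]
yaw now -7.12 turn [ 0.001 -0.001 -0.001] shift(after turn) [ 0.053 -0.021  0.032] mm [ 7.935 -3.143  4.736]
```

Call:
{"name": "send_rows", "arguments": {"commands": [[[0,-0.001,-0.001,0.025,-0.02,0.03,0.6],[0,0,0,0.03,0,0,0.6],[0,0,0,0,0,0,0.6]]]}}

```text
time: 4.8
position: [639.7, 158.9, 31.7]
ee_rot: [[-0.003, 0.992, -0.124], [-0.003, -0.124, -0.992], [-1.0, -0.003, 0.003]]
force: [0.5, -0.8, 0.3]
gripper_width: 54.9
```

Call:
{"name": "send_rows", "arguments": {"commands": [[[0,0,0,0,0,0,0.4],[0,0,0,0,0,0,0.1],[0,0,0,0,0,0,0],[0,0,0,0,0,0,0],[0,0,0,0,0,0,0],[0,0,0,0,0,0,0]]], "squeeze": 40}}

```text
time: 5.3
position: [640.5, 158.3, 32.6]
ee_rot: [[-0.003, 0.992, -0.125], [-0.004, -0.125, -0.992], [-1.0, -0.002, 0.004]]
force: [-1.1, -3.8, 3.8]
gripper_width: 19.5
```

Call:
{"name": "send_rows", "arguments": {"commands": [[[0,0,0,-0.01,0,0,0],[0,0,0,0,0,0,0],[0,0,0,0,0,0,0]]]}}

```text
time: 5.55
position: [640.2, 159.9, 33.9]
ee_rot: [[-0.003, 0.992, -0.124], [-0.001, -0.124, -0.992], [-1.0, -0.002, 0.002]]
force: [0.0, -0.1, -1.2]
gripper_width: 15.6
```

Call:
{"name": "send_rows", "arguments": {"commands": [[[0,0,0,-0.1,0,0,0],[0,0,0,-0.2,0,0,0],[0,0,0,-0.2,0,0,0],[0,0,0,-0.2,0,0,0],[0,0,0,-0.2,0,0,0],[0,0,0,-0.2,0,0,0],[0,0,0,-0.2,0,0,0],[0,0,0,-0.15,0,0,0],[0,0,0,0,0,0,0],[0,0,0,0,0,0,0]]]}}

```text
time: 6.38
position: [641.3, 160.6, 252.7]
ee_rot: [[0.0, 0.992, -0.123], [-0.001, -0.123, -0.992], [-1.0, 0.0, 0.001]]
force: [0.2, -0.5, -1.8]
gripper_width: 16.0
```

Run:
```python
from h import *
s=st()
f,K,M,c=shot("wrist","w4")
```

```text
t 6.3833 p [641.341 160.615 252.735] F [ 0.197 -0.536 -1.842] w 15.958481119849491
[[ 0.     0.992 -0.123]
 [-0.001 -0.123 -0.992]
 [-1.     0.     0.001]]
q [  -4.845   29.251  -22.018   80.919   11.16    71.981 -124.865]
```

View pics/w4.png

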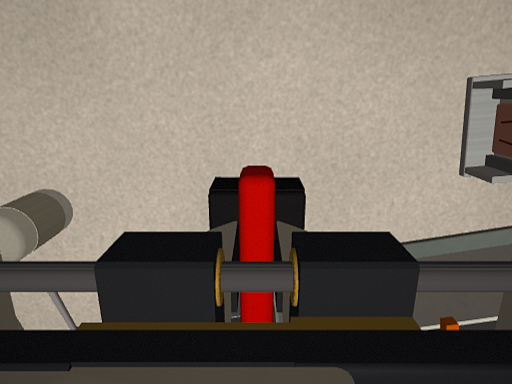

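Run:
```python
from h import *
f,K,M=ld("w4")
cv2.imwrite("pics/w4c.png",cv2.resize(f[150:270,195:320],None,fx=6,fy=5,interpolation=cv2.INTER_CUBIC)[:,:,::-1])
s=bot.read_state();R=np.array(s["ee_rot"]);p=np.array(s["position"])
for n,u,v,z in(("barend",257,166,24),("hubtopL",209,193,-2),("hubtopR",305,193,-2),("hubbotL",215,178,-34),("hubbotR",299,178,-34)):
    print(n,R.T@(onz(K,M,u,v,p[2]+z)-p))
```

```text
barend [-24.103  45.155  -0.107]
hubtopL [  1.887  25.289 -24.892]
hubtopR [ 1.997 25.232 24.64 ]
hubbotL [ 33.886  25.084 -25.743]
hubbotR [33.999 25.025 25.473]
```

View pics/w4c.png

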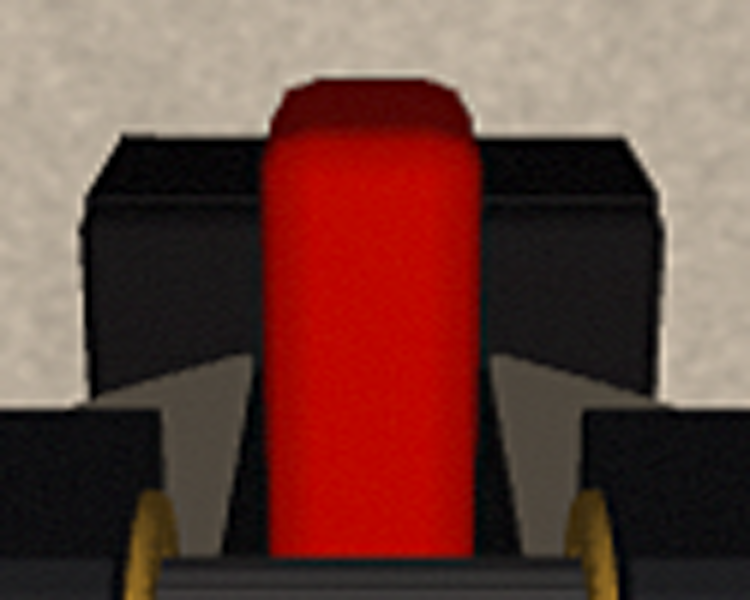

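Call:
{"name": "send_rows", "arguments": {"commands": [[[-0.04,0,0,-0.1,0,0,0],[-0.04,0,0,-0.1,-0.05,0,0],[0,0,0,-0.1,-0.2,0,0],[0,0,0,0,-0.2,0,0],[0,0,0,0,-0.25,0,0],[0,0,0,0,-0.25,0,0],[0,0,0,0,-0.25,0,0],[0,0,0,0,-0.2,0,0],[0,0,0,0,-0.2,0,0],[0,0,0,0,0,0,0]]]}}

```text
time: 7.27
position: [395.3, 150.0, 295.6]
ee_rot: [[-0.006, 0.999, 0.046], [-0.005, 0.046, -0.999], [-1.0, -0.007, 0.004]]
force: [0.4, 0.2, -2.0]
gripper_width: 15.5
```

Call:
{"name": "send_rows", "arguments": {"commands": [[[0,0,0,0,0,0,0],[0,0,0,0,0,0,0],[0,0,0,0,0,0,0]]]}}

```text
time: 7.52
position: [401.8, 150.1, 296.4]
ee_rot: [[-0.003, 0.999, 0.043], [-0.002, 0.043, -0.999], [-1.0, -0.003, 0.002]]
force: [-0.2, -0.2, -1.8]
gripper_width: 15.8
```

Run:
```python
from h import *
s=st()
f,K,M,c=shot("wrist","w5")
```

```text
t 7.5167 p [401.835 150.105 296.412] F [-0.189 -0.162 -1.787] w 15.798040257652287
[[-0.003  0.999  0.043]
 [-0.002  0.043 -0.999]
 [-1.    -0.003  0.002]]
q [  -0.131    5.454  -29.468  107.182    2.879   68.309 -118.109]
```

View pics/w5.png

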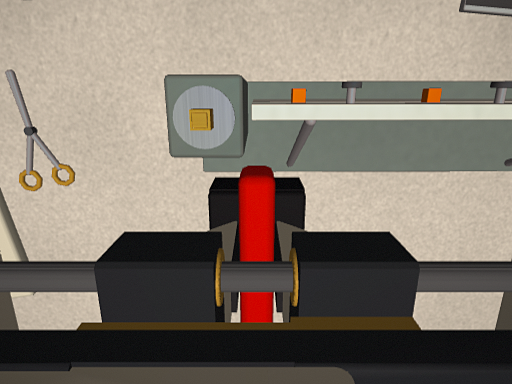

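Clear static view of the spindle at about (200,120) px, and of the studs and dogs at the right.

Run:
```python
from h import *
f,K,M=ld("w5")
cv2.imwrite("pics/w5c.png",cv2.resize(f[65:170,155:260],None,fx=6,fy=5.6,interpolation=cv2.INTER_CUBIC)[:,:,::-1])
cv2.imwrite("pics/w5b.png",cv2.resize(f[70:130,240:512],None,fx=2.9,fy=6,interpolation=cv2.INTER_CUBIC)[:,:,::-1])
```

```text
(no output)
```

View pics/w5c.png

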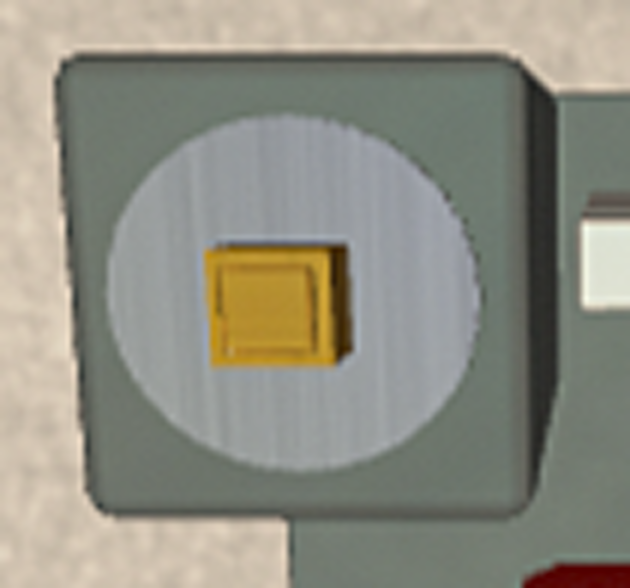

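View pics/w5b.png

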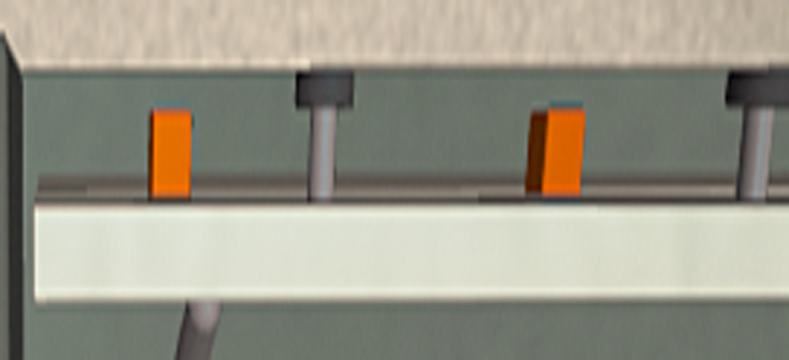

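Run:
```python
from h import *
f,K,M=ld("w5")
c=lambda u,v:(155+u/6,65+v/5.6)
fl=onz(K,M,*c(292.5,291.5),174)
t=onz(K,M,*c(268,309.5),197);print(fl,t)
for q,z in (([(217,264),(310,264),(318,355),(228,355)],197),([(205,252),(328,247),(336,365),(211,366)],194)):
    P=np.array([onz(K,M,*c(*a),z) for a in q]);print(P.mean(0))
    for i in range(4): e=P[i]-P[i-1];print(round(np.linalg.norm(e),1),np.degrees(np.arctan2(e[1],e[0])))
b=lambda u,v:(240+u/2.9,70+v/6)
P=[onz(K,M,*b(u,v),180) for u,v in((325,72),(325,106),(757,72),(757,106))];print(np.array(P))
P=[onz(K,M,*b(u,v),196) for u,v in((35,204),(780,200))];print(np.array(P))
go(454,194.8,240,2.5)
```

```text
[454.115 196.197 174.   ] [453.41  195.832 197.   ]
[453.37  195.796 197.   ]
12.3 5.824658178344564
11.9 -87.61269742229663
12.3 -175.2216007236392
11.6 92.38492803194946
[453.354 196.064 194.   ]
15.6 2.0010975755260603
15.9 -85.18588674327412
16.1 -176.16597611266
16.4 92.87159951780232
[[486.92   77.222 180.   ]
 [482.619  76.69  180.   ]
 [491.873 -41.356 180.   ]
 [487.593 -42.436 180.   ]]
[[467.21  155.962 196.   ]
 [475.876 -39.946 196.   ]]
yaw now 2.46 turn [-0.     0.001  0.002] shift(after turn) [ 0.376  0.36  -0.282] mm [ 56.461  54.012 -42.278]
```

Call:
{"name": "send_rows", "arguments": {"commands": [[[-0.003,0.001,0.002,0,0.12,-0.1,0],[0,0,0,0,0.12,-0.1,0],[0,0,0,0,0.117,-0.092,0],[0,0,0,0.13,0,0,0],[0,0,0,0.13,0,0,0],[0,0,0,0.1,0,0,0],[0,0,0,0,0,0,0],[0,0,0,0,0,0,0],[0,0,0,0,0,0,0]]]}}

```text
time: 8.32
position: [453.3, 197.0, 243.6]
ee_rot: [[0.002, 0.999, 0.05], [0.001, 0.05, -0.999], [-1.0, 0.002, -0.001]]
force: [-1.2, 0.6, -1.2]
gripper_width: 15.2
```

Run:
```python
from h import *
s=st();go(453.6,196,208,3)
```

```text
t 8.3167 p [453.341 196.973 243.628] F [-1.17   0.626 -1.163] w 15.223304046240349
[[ 0.002  0.999  0.05 ]
 [ 0.001  0.05  -0.999]
 [-1.     0.002 -0.001]]
q [  -4.953   14.645  -30.156  104.699    8.237   62.679 -125.24 ]
yaw now 2.84 turn [-0.001 -0.    -0.001] shift(after turn) [0.238 0.001 0.007] mm [35.628  0.208  0.985]
```

Call:
{"name": "send_rows", "arguments": {"commands": [[[0,0,0,0.05,0,0.004,0],[0,0,0,0.04,0,0,0],[0,0,0,0.02,0,0,0],[0,0,0,0.02,0,0,0],[0,0,0,0.0,0,0,0]]]}}

```text
time: 8.73
position: [452.5, 195.9, 223.0]
ee_rot: [[0.001, 0.999, 0.05], [0.0, 0.05, -0.999], [-1.0, 0.001, -0.0]]
force: [-0.4, -0.5, -1.8]
gripper_width: 16.0
```

Call:
{"name": "send_rows", "arguments": {"commands": [[[0,0,0,0.02,0,0,0],[0,0,0,0.02,0,0,0],[0,0,0,0.02,0,0,0],[0,0,0,0.0,0,0,0]]]}}

```text
time: 9.07
position: [452.5, 195.9, 213.9]
ee_rot: [[0.001, 0.999, 0.05], [0.0, 0.05, -0.999], [-1.0, 0.001, -0.0]]
force: [0.6, -0.3, -1.4]
gripper_width: 15.9
```

Call:
{"name": "send_rows", "arguments": {"commands": [[[0,0,0,0.02,0,0,0],[0,0,0,0.02,0,0,0],[0,0,0,0.01,0,0,0],[0,0,0,0,0,0,0],[0,0,0,0,0,0,0]]]}}

```text
time: 9.48
position: [452.8, 196.1, 207.0]
ee_rot: [[0.002, 0.999, 0.05], [0.0, 0.05, -0.999], [-1.0, 0.002, -0.0]]
force: [-0.3, -0.1, -1.8]
gripper_width: 15.7
```

Call:
{"name": "send_rows", "arguments": {"commands": [[[0,0,0,0.012,0,0,0],[0,0,0,0,0,0,0],[0,0,0,0,0,0,0]]]}}

```text
time: 9.73
position: [453.1, 196.2, 206.4]
ee_rot: [[0.003, 0.999, 0.05], [0.0, 0.05, -0.999], [-1.0, 0.003, -0.0]]
force: [-2.6, -3.1, 11.5]
gripper_width: 15.5
```

Call:
{"name": "send_rows", "arguments": {"commands": [[[-0.03,0,0,-0.003,0,0,0],[-0.04,0,0,0,0,0,0],[-0.04,0,0,0,0,0,0],[-0.04,0,0,0,0,0,0],[-0.04,0,0,0,0,0,0],[-0.04,0,0,0,0,0,0],[-0.04,0,0,0,0,0,0],[-0.04,0,0,0,0,0,0],[-0.04,0,0,0,0,0,0],[0,0,0,0,0,0,0]]]}}

```text
time: 10.57
position: [452.9, 196.3, 206.4]
ee_rot: [[0.002, 0.705, 0.709], [0.001, 0.709, -0.705], [-1.0, 0.002, 0.001]]
force: [-2.8, -1.5, 7.5]
gripper_width: 16.0
```

Call:
{"name": "send_rows", "arguments": {"commands": [[[-0.04,0,0,0,0,0,0],[-0.04,0,0,0,0,0,0],[-0.04,0,0,0,0,0,0],[-0.04,0,0,0,0,0,0],[-0.04,0,0,0,0,0,0],[-0.04,0,0,0,0,0,0],[-0.04,0,0,0,0,0,0],[-0.03,0,0,0,0,0,0],[0,0,0,0,0,0,0],[0,0,0,0,0,0,0]]]}}

```text
time: 11.4
position: [453.2, 195.9, 206.4]
ee_rot: [[0.003, 0.138, 0.99], [0.0, 0.99, -0.138], [-1.0, 0.001, 0.003]]
force: [-1.7, -2.5, 8.2]
gripper_width: 15.9
```

Run:
```python
from h import *
s=st();print(s["moment"],s["tau"]);go(453,196.2,206)
f,K,M,c=shot("wrist","w6")
```

```text
t 11.4 p [453.172 195.928 206.441] F [-1.693 -2.454  8.168] w 15.92802085789334
[[ 0.003  0.138  0.99 ]
 [ 0.     0.99  -0.138]
 [-1.     0.001  0.003]]
q [  6.793  20.177 -46.357 106.961  16.888  59.786 -54.35 ]
[-0.608  0.392  0.006] [ -0.511 -44.924  -7.964 -27.747  -0.117  -1.206   0.221]
yaw now 82.05 turn [-0.     0.001 -0.   ] shift(after turn) [ 0.003  0.002 -0.001] mm [ 0.441  0.246 -0.208]
```

View pics/w6.png

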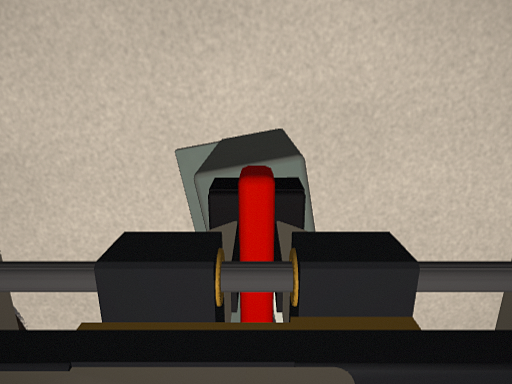

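Call:
{"name": "send_rows", "arguments": {"commands": [[[-0.02,0,0,0,0,0,0],[-0.02,0,0,0,0,0,0],[-0.01,0,0,0,0,0,0],[0,0,0,0,0,0,0],[0,0,0,0,0,0,0]]]}}

```text
time: 11.87
position: [453.3, 195.9, 206.5]
ee_rot: [[0.003, 0.034, 0.999], [0.0, 0.999, -0.034], [-1.0, 0.0, 0.003]]
force: [-0.8, -2.2, 7.4]
gripper_width: 15.9
```

Run:
```python
from h import *
s=st();print(s["moment"],s["tau"]);go(453,196.2,206)
```

```text
t 11.8667 p [453.258 195.865 206.459] F [-0.818 -2.224  7.375] w 15.857744552037964
[[ 0.003  0.034  0.999]
 [ 0.     0.999 -0.034]
 [-1.     0.     0.003]]
q [  7.739  20.55  -47.712 106.895  17.564  60.01  -49.02 ]
[-0.637  0.355  0.029] [ -0.713 -44.958  -8.362 -27.651  -0.237  -1.162   0.036]
yaw now 88.03 turn [-0.     0.001 -0.   ] shift(after turn) [ 0.003  0.002 -0.002] mm [ 0.459  0.326 -0.27 ]
```

Call:
{"name": "send_rows", "arguments": {"commands": [[[-0.02,0,0,0,0,0,0],[-0.02,0,0,0,0,0,0],[0,0,0,0,0,0,0],[0,0,0,0,0,0,0]]]}}

```text
time: 12.2
position: [453.6, 195.5, 206.4]
ee_rot: [[0.003, -0.049, 0.999], [-0.0, 0.999, 0.049], [-1.0, -0.0, 0.003]]
force: [-0.4, -3.5, 8.7]
gripper_width: 15.7
```

Run:
```python
from h import *
s=st();print(s["moment"],s["tau"]);go(453,196.2,206)
f,K,M,c=shot("top","t6");f2,_,_,_=shot("scene","s6")
a=cv2.resize(f[180:225,170:350],None,fx=4,fy=5,interpolation=cv2.INTER_CUBIC)
b=cv2.resize(f2[115:255,160:310],None,fx=4.8,fy=2.4,interpolation=cv2.INTER_CUBIC)
cv2.imwrite("pics/t6c.png",np.vstack([a,b])[:,:,::-1])
```

```text
t 12.2 p [453.591 195.509 206.448] F [-0.379 -3.5    8.701] w 15.667268063074626
[[ 0.003 -0.049  0.999]
 [-0.     0.999  0.049]
 [-1.    -0.     0.003]]
q [  8.521  20.872 -48.798 106.835  18.137  60.199 -44.761]
[-0.886  0.118 -0.158] [ -1.506 -44.867  -9.447 -27.334  -0.526  -1.147   0.337]
yaw now 92.79 turn [0.    0.002 0.   ] shift(after turn) [ 0.003  0.005 -0.004] mm [ 0.448  0.718 -0.556]
```

View pics/t6c.png

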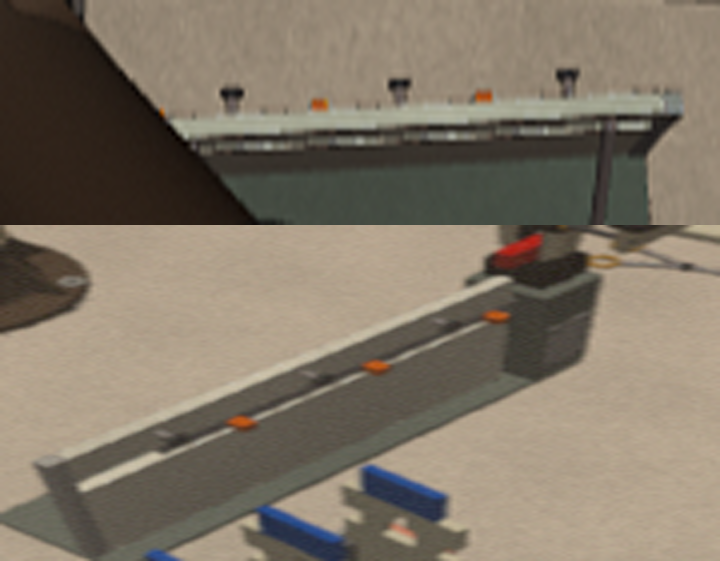

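Call:
{"name": "send_rows", "arguments": {"commands": [[[-0.02,0,0,0,0,0,0],[-0.01,0,0,0,0,0,0],[0,0,0,0,0,0,0],[0,0,0,0,0,0,0]]]}}

```text
time: 12.63
position: [453.6, 195.5, 206.5]
ee_rot: [[0.003, -0.11, 0.994], [0.0, 0.994, 0.11], [-1.0, -0.0, 0.003]]
force: [-0.6, -3.0, 7.5]
gripper_width: 15.5
```

Run:
```python
from h import *
s=st();print(s["moment"])
```

```text
t 12.6333 p [453.641 195.545 206.455] F [-0.576 -2.978  7.492] w 15.537798049543536
[[ 0.003 -0.11   0.994]
 [ 0.     0.994  0.11 ]
 [-1.    -0.     0.003]]
q [  9.094  21.122 -49.624 106.789  18.539  60.346 -41.613]
[-0.761  0.067 -0.724]
```

Call:
{"name": "send_rows", "arguments": {"commands": [[[0.025,0,0,0,0,0,0],[0,0,0,0,0,0,0.1],[0,0,0,0,0,0,0.3],[0,0,0,0,0,0,0.4],[0,0,0,0,0,0,0.4],[0,0,0,0,0,0,0.4]]]}}

```text
time: 13.13
position: [453.6, 196.6, 206.3]
ee_rot: [[0.004, -0.06, 0.998], [0.001, 0.998, 0.06], [-1.0, 0.001, 0.004]]
force: [2.4, 0.1, 5.4]
gripper_width: 35.3
```

Call:
{"name": "send_rows", "arguments": {"commands": [[[0,0,0,-0.05,0,0,0.4],[0,0,0,-0.1,0,0,0.4],[0,0,0,-0.2,0,0,0.4],[0,0,0,-0.2,0,0,0.4],[0,0,0,-0.2,0,0,0.4],[0,0,0,-0.2,0,0,0.4],[0,0,0,0,0,0,0.4]]]}}

```text
time: 13.72
position: [453.6, 197.9, 353.7]
ee_rot: [[0.008, -0.061, 0.998], [0.004, 0.998, 0.061], [-1.0, 0.003, 0.008]]
force: [0.8, -0.1, 0.6]
gripper_width: 37.0
```

Run:
```python
from h import *
s=st();
f,K,M,c=shot("wrist","w7")
```

```text
t 13.7167 p [453.573 197.949 353.707] F [ 0.785 -0.14   0.593] w 36.97350854462838
[[ 0.008 -0.061  0.998]
 [ 0.004  0.998  0.061]
 [-1.     0.003  0.008]]
q [ 12.205  13.866 -51.531  93.115  11.188  77.885 -37.278]
```

View pics/w7.png

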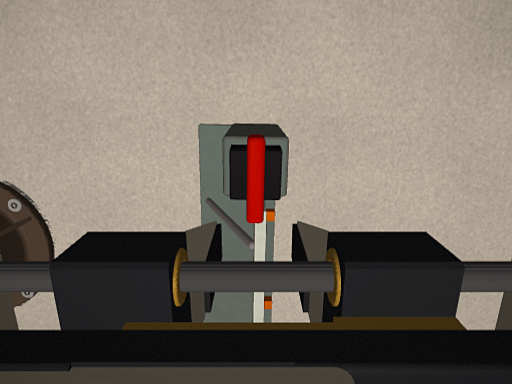

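Call:
{"name": "send_rows", "arguments": {"commands": [[[0,0,0,-0.05,-0.2,0.137,0.4],[0,0,0,-0.05,-0.21,0.137,0.4],[0,0,0,-0.05,-0.21,0.137,0.4],[0,0,0,-0.05,-0.21,0.137,0.4],[0,0,0,-0.05,-0.21,0.137,0.4],[0,0,0,-0.05,-0.21,0.137,0.4],[0,0,0,0,-0.22,0.137,0.4],[0,0,0,0,-0.22,0.137,0.4],[0,0,0,0,-0.22,0.137,0.4],[0,0,0,0,-0.22,0.137,0.4]]]}}

```text
time: 14.6
position: [677.1, -112.2, 392.2]
ee_rot: [[-0.0, -0.061, 0.998], [0.001, 0.998, 0.061], [-1.0, 0.001, -0.0]]
force: [1.5, 0.3, 0.6]
gripper_width: 37.0
```

Call:
{"name": "send_rows", "arguments": {"commands": [[[-0.05,0,0,0,0,0.1,0.4],[-0.05,0,0,0,0,0.1,0.4],[-0.05,0,0,0,0,0.1,0.4],[-0.05,0,0,0,0,0,0.4],[-0.05,0,0,0,0,0,0.4],[-0.05,0,0,0,0,0,0.4],[-0.05,0,0,0,0,0,0.4],[-0.05,0,0,0,0,0,0.4],[-0.05,0,0,0,0,0,0.4],[-0.05,0,0,0,0,0,0.4]]]}}

```text
time: 15.43
position: [720.7, -102.9, 392.1]
ee_rot: [[-0.001, -0.897, 0.441], [0.001, 0.441, 0.897], [-1.0, 0.001, 0.0]]
force: [0.4, -0.7, -0.4]
gripper_width: 36.9
```

Call:
{"name": "send_rows", "arguments": {"commands": [[[-0.05,0,0,0,0,0,0.4],[-0.05,0,0,0,0,0,0.4],[-0.05,0,0,0,0,0,0.4],[-0.05,0,0,0,0,0,0.4],[0,0,0,0,0,0,0.4],[0,0,0,0,0,0,0.4],[0,0,0,0,0,0,0.4],[0,0,0,0,0,0,0.4]]]}}

```text
time: 16.1
position: [721.0, -103.1, 393.2]
ee_rot: [[0.001, -0.999, 0.047], [0.0, 0.047, 0.999], [-1.0, -0.001, 0.0]]
force: [0.3, -0.3, -0.1]
gripper_width: 36.5
```

Run:
```python
from h import *
s=st();go(700,-200,400,177.7)
f,K,M,c=shot("wrist","w8")
```

```text
t 16.1 p [ 720.982 -103.124  393.221] F [ 0.288 -0.254 -0.109] w 36.480807927252016
[[ 0.001 -0.999  0.047]
 [ 0.     0.047  0.999]
 [-1.    -0.001  0.   ]]
q [ 26.815  40.787 -56.13   51.725  33.483 100.481  72.606]
yaw now 177.33 turn [-0.003  0.     0.001] shift(after turn) [-0.045  0.114 -0.651] mm [ -6.779  17.078 -97.64 ]
```

View pics/w8.png

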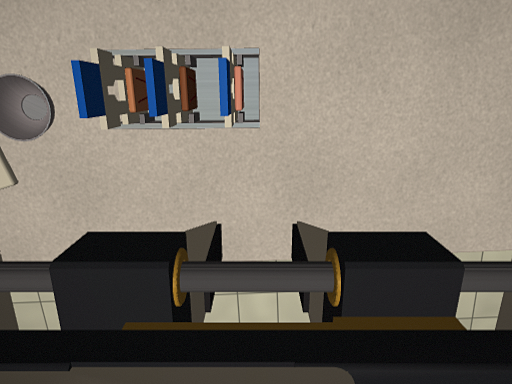

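Run:
```python
from h import *
f,K,M=ld("w8")
cv2.imwrite("pics/w8c.png",cv2.resize(f[40:135,65:265],None,fx=4,fy=6,interpolation=cv2.INTER_CUBIC)[:,:,::-1])
```

```text
(no output)
```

View pics/w8c.png

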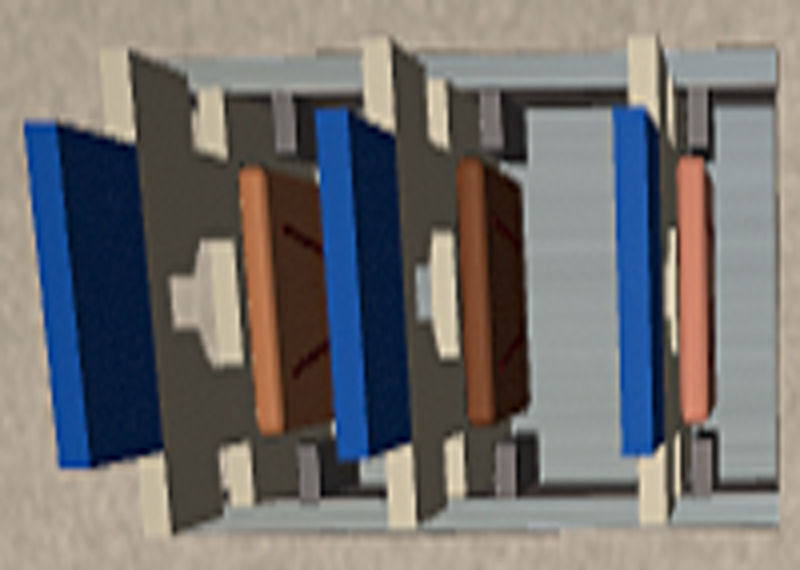

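Run:
```python
from h import *
f,K,M=ld("w8");_,K1,M1=ld("w1")
c=lambda u,v:(65+u/4,40+v/6)
for n,q in {"pink":[(613,108),(643,108),(655,454),(624,454)],"mid":[(317,110),(348,110),(367,458),(338,460)],"far":[(25,124),(57,124),(90,466),(61,468)]}.items():
    P=np.array([onz(K,M,*c(*a),207) for a in q]);d=(P[0]+P[1]-P[2]-P[3])/2
    print(n,P.mean(0),np.linalg.norm(d),np.degrees(np.arctan2(d[1],d[0])),np.linalg.norm(P[0]-P[1]))
r=lambda u,v:(260+u/3.4,20+v/5)
# height check by triangulation with w1 tab centres
for n,p1,p8 in(("pink",(182.5,262),(634,281)),("mid",(442.5,283),(342.5,284.5)),("far",(701,295.5),(58,295))):
    print(n,tri([ray(K1,M1,*r(*p1)),ray(K,M,*c(*p8))]))
```

```text
pink [ 640.472 -132.338  207.   ] 55.36727519828596 178.65379365410942 7.347899046633723
mid [ 637.554 -205.326  207.   ] 55.86939648040973 177.29247522707587 7.590869631263971
far [ 635.881 -276.806  207.   ] 55.05859536842199 177.72806972787802 7.846142640897345
pink (array([ 639.97 , -131.253,  218.757]), [np.float64(0.12216577227997652), np.float64(0.12216577227983035)])
mid (array([ 637.103, -203.77 ,  211.72 ]), [np.float64(0.1088409980862197), np.float64(0.10884099808625332)])
far (array([ 635.422, -273.181,  214.036]), [np.float64(0.0455246736094724), np.float64(0.045524673609639715)])
```

Run:
```python
from h import *
go(640.5,-132.3,240,178)
```

```text
yaw now 177.35 turn [-0.005  0.     0.001] shift(after turn) [ 1.023  0.53  -0.213] mm [153.398  79.428 -31.963]
```

Call:
{"name": "send_rows", "arguments": {"commands": [[[-0.005,0,0,0.1,0.12,-0.05,0.45],[0,0,0,0.2,0.14,-0.06,0.45],[0,0,0,0.2,0.14,-0.06,0.45],[0,0,0,0.2,0.13,-0.043,0.45],[0,0,0,0.2,0,0,0.45],[0,0,0,0.123,0,0,0.45],[0,0,0,0,0,0,0.45],[0,0,0,0,0,0,0.45],[0,0,0,0,0,0,0.45]]]}}

```text
time: 16.9
position: [641.6, -131.6, 241.6]
ee_rot: [[0.004, -0.999, 0.034], [0.001, 0.034, 0.999], [-1.0, -0.004, 0.001]]
force: [0.7, -0.2, 0.6]
gripper_width: 41.2
```

Run:
```python
from h import *
go(640.5,-132.3,172,178)
f,K,M,c=shot("wrist","w9")
```

```text
yaw now 178.04 turn [0.    0.    0.002] shift(after turn) [ 0.464  0.007 -0.005] mm [69.592  1.044 -0.694]
```

View pics/w9.png

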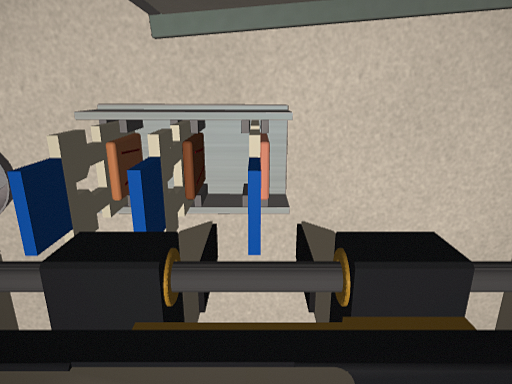

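Call:
{"name": "send_rows", "arguments": {"commands": [[[0,0,0.002,0.12,0.007,-0.003,0.45],[0,0,0,0.15,0,0,0.45],[0,0,0,0.12,0,0,0.45],[0,0,0,0.075,0,0,0.45],[0,0,0,0,0,0,0.45],[0,0,0,0,0,0,0.45],[0,0,0,0,0,0,0.45]]]}}

```text
time: 17.53
position: [640.5, -132.2, 171.9]
ee_rot: [[-0.0, -0.999, 0.034], [0.001, 0.034, 0.999], [-1.0, 0.0, 0.001]]
force: [-0.4, 0.2, 0.6]
gripper_width: 41.4
```

Run:
```python
from h import *
st();go(640.5,-132.3,172,178)
f,K,M,c=shot("wrist","w10")
s=bot.read_state();p=np.array(s["position"]);R=np.array(s["ee_rot"])
```

```text
t 17.5333 p [ 640.533 -132.175  171.902] F [-0.444  0.217  0.564] w 41.44660324719995
[[-0.    -0.999  0.034]
 [ 0.001  0.034  0.999]
 [-1.     0.     0.001]]
q [ 40.14   41.917 -56.86   86.317  36.095  71.536  66.45 ]
yaw now 178.05 turn [ 0.  0. -0.] shift(after turn) [-0.001  0.    -0.001] mm [-0.098  0.029 -0.126]
```

View pics/w10.png

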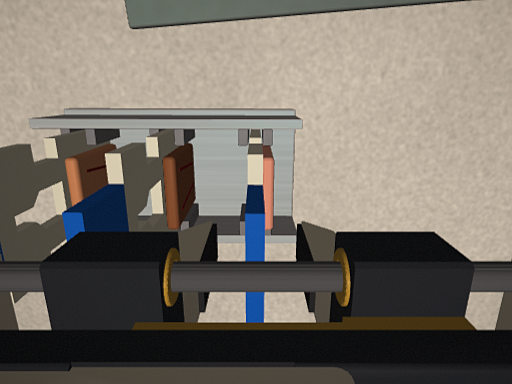

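Run:
```python
from h import *
f,K,M=ld("w10");s=bot.read_state();p=np.array(s["position"]);R=np.array(s["ee_rot"])
for u,v in((248,185),(265,185)):print(R.T@(onz(K,M,u,v,207)-p))
```

```text
[-35.07   39.862  -3.484]
[-35.066  39.852   3.145]
```

Call:
{"name": "send_rows", "arguments": {"commands": [[[0,0,0,0,0,0,0.3],[0,0,0,0,0,0,0.1],[0,0,0,0,0,0,0],[0,0,0,0,0,0,0],[0,0,0,0,0,0,0],[0,0,0,0,0,0,0],[0,0,0,0,0,0,0]]], "squeeze": 40}}

```text
time: 18.17
position: [639.5, -132.8, 170.2]
ee_rot: [[-0.002, -0.999, 0.034], [0.0, 0.034, 0.999], [-1.0, 0.002, 0.0]]
force: [-0.1, -0.5, 1.2]
gripper_width: 8.1
```

Run:
```python
from h import *
f,K,M=ld("w10");p=np.array([640.5,-132.2,171.9]);s=bot.read_state();R=np.array(s["ee_rot"])
for v,z in((185,164),(215,207),(208,207)):print(R.T@(onz(K,M,256,v,z)-p))
cv2.imwrite("pics/w10c.png",cv2.resize(f[110:330,215:310],None,fx=6,fy=2.6,interpolation=cv2.INTER_CUBIC)[:,:,::-1])
```

```text
[ 7.968 27.724 -0.382]
[-35.033  27.439  -0.392]
[-35.025  30.41   -0.388]
```

View pics/w10c.png

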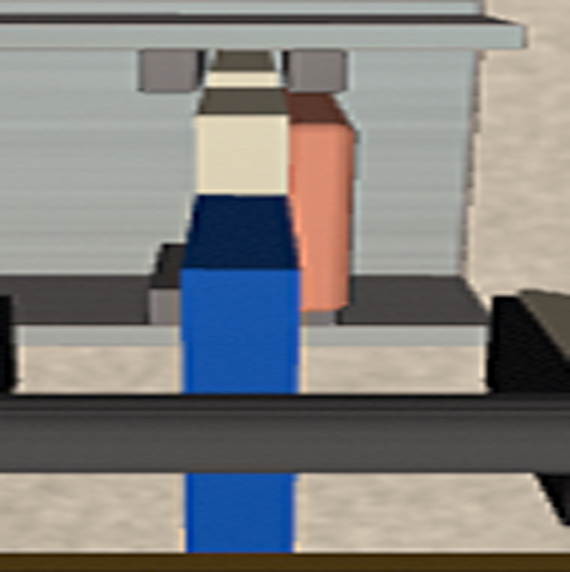

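Call:
{"name": "send_rows", "arguments": {"commands": [[[0,0,0,-0.05,0,0,0],[0,0,0,-0.1,0,0,0],[0,0,0,-0.15,0,0,0],[0,0,0,-0.15,0,0,0],[0,0,0,-0.15,0,0,0],[0,0,0,-0.1,0,0,0],[0,0,0,0,0,0.15,0],[0,0,0,0,0,0.2,0],[0,0,0,0,0,0.2,0],[0,0,0,0,0,0.2,0]]]}}

```text
time: 19.0
position: [643.3, -19.1, 275.5]
ee_rot: [[-0.003, -0.999, 0.035], [0.001, 0.035, 0.999], [-1.0, 0.003, 0.001]]
force: [0.2, 0.5, -2.3]
gripper_width: 7.9
```

Call:
{"name": "send_rows", "arguments": {"commands": [[[0.05,0,0,0,0,0,0],[0.05,0,0,0,0,0,0],[0.05,0,0,0,0,0,0],[0.05,0,0,0,0,0,0],[0.05,0,0,0,0,0,0],[0.05,0,0,0,0,0,0],[0.05,0,0,0,0,0,0],[0.05,0,0,0,0,0,0],[0.05,0,0,0,0,0,0],[0.05,0,0,0,0,0,0]]]}}

```text
time: 19.83
position: [643.4, -19.8, 275.5]
ee_rot: [[-0.003, -0.466, 0.885], [0.001, 0.885, 0.466], [-1.0, 0.002, -0.002]]
force: [-0.5, -0.1, -1.9]
gripper_width: 7.6
```

Call:
{"name": "send_rows", "arguments": {"commands": [[[0.05,0,0,0,0,0,0],[0.05,0,0,0,0,0,0],[0.05,0,0,0,0,0,0],[0.05,0,0,0,0,0,0],[0.012,0,0,0,0,0,0],[0,0,0,0,0,0,0],[0,0,0,0,0,0,0],[0,0,0,0,0,0,0]]]}}

```text
time: 20.5
position: [643.6, -20.1, 275.2]
ee_rot: [[-0.003, -0.048, 0.999], [0.001, 0.999, 0.048], [-1.0, 0.001, -0.003]]
force: [-0.5, -0.2, -1.9]
gripper_width: 8.1
```

Run:
```python
from h import *
st();go(520,77,240,92.5)
f,K,M,c=shot("wrist","w11")
```

```text
t 20.5 p [643.551 -20.104 275.243] F [-0.498 -0.158 -1.911] w 8.104823043524027
[[-0.003 -0.048  0.999]
 [ 0.001  0.999  0.048]
 [-1.     0.001 -0.003]]
q [ 21.685  30.223 -39.563  80.536  19.2    76.202 -15.863]
yaw now 92.77 turn [ 0.002 -0.001 -0.   ] shift(after turn) [ 0.235  0.683 -0.795] mm [  35.243  102.4   -119.197]
```

View pics/w11.png

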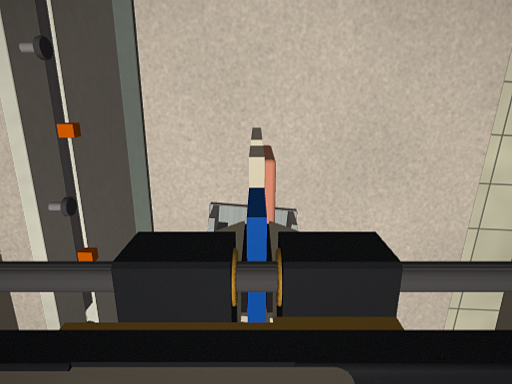

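Run:
```python
from h import *
f,K,M=ld("w11")
cv2.imwrite("pics/w11c.png",cv2.resize(f[20:225,0:160],None,fx=4.5,fy=2.9,interpolation=cv2.INTER_CUBIC)[:,:,::-1])
cv2.imwrite("pics/w11d.png",cv2.resize(f[120:240,235:290],None,fx=9,fy=4.5,interpolation=cv2.INTER_CUBIC)[:,:,::-1])
```

```text
(no output)
```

View pics/w11c.png

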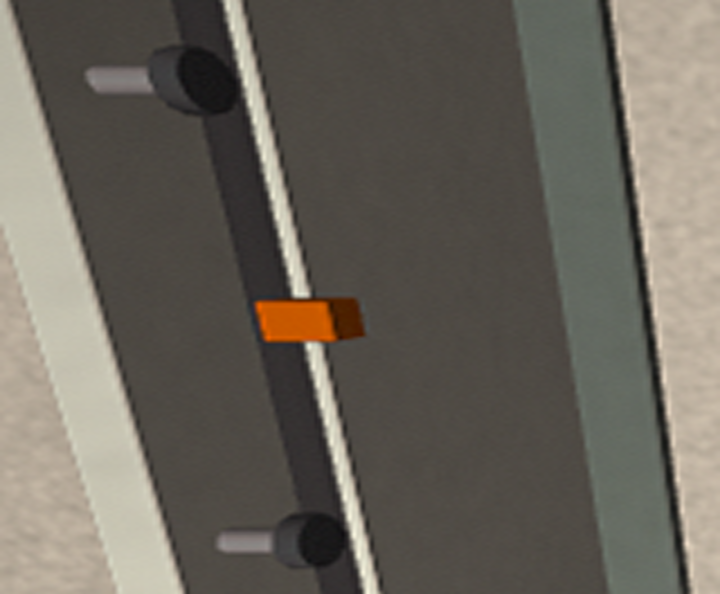

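View pics/w11d.png

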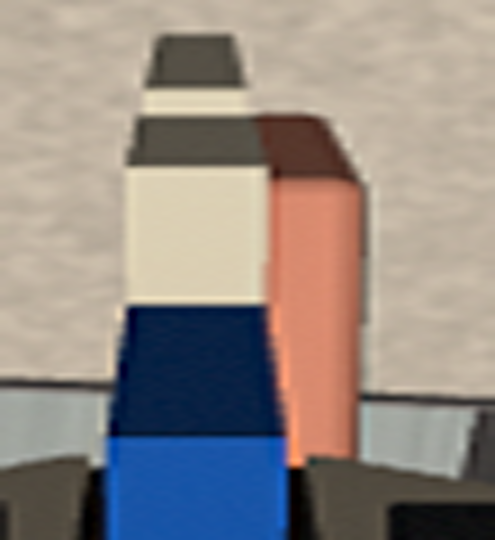

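Run:
```python
from h import *
f,K,M=ld("w11");s=bot.read_state();p=np.array(s["position"]);R=np.array(s["ee_rot"])
print(onz(K,M,46,48.3,180),onz(K,M,71.6,206.6,180))
for n,u,v,z in(("bot",256.7,128.4,-159),("notchlow",235+195/9,120+88/4.5,-159+87),("notchup",235+200/9,120+115/4.5,-159+113),("shoulder",235+198/9,120+163/4.5,-159+152),("sh2",235+196/9,120+305/4.5,-159+152),("top",235+197/9,120+437/4.5,36)):
    print(n,R.T@(onz(K,M,u,v,p[2]+z)-p))
```

```text
[487.411  77.534 180.   ] [492.888 -42.542 180.   ]
bot [159.037  41.382   0.148]
notchlow [72.038 42.665  0.042]
notchup [46.037 42.488  0.367]
shoulder [ 7.038 43.088  0.157]
sh2 [ 7.023 26.329  0.041]
top [-35.977  26.624   0.035]
```

Call:
{"name": "send_rows", "arguments": {"commands": [[[0.002,0,0,0,0.1,-0.1,0],[0,0,0,0.03,0.15,-0.15,0],[0,0,0,0.03,0.15,-0.15,0],[0,0,0,0.06,0.15,-0.15,0],[0,0,0,0.06,0.146,-0.15,0],[0,0,0,0.06,0,-0.1,0],[0,0,0,0,0,-0.06,0],[0,0,0,0,0,0,0],[0,0,0,0,0,0,0],[0,0,0,0,0,0,0]]]}}

```text
time: 21.38
position: [511.8, 77.9, 240.2]
ee_rot: [[-0.001, -0.04, 0.999], [0.001, 0.999, 0.04], [-1.0, 0.001, -0.001]]
force: [0.3, -0.7, -2.3]
gripper_width: 7.9
```

Run:
```python
from h import *
st();go(476.4,78,239,92.5)
f,K,M,c=shot("wrist","w12")
f,K,M,c=shot("scene","s12")
cv2.imwrite("pics/s12c.png",cv2.resize(f[100:280,160:320],None,fx=4.5,fy=3.3,interpolation=cv2.INTER_CUBIC)[:,:,::-1])
```

```text
t 21.3833 p [511.817  77.884 240.233] F [ 0.299 -0.741 -2.287] w 7.904924382231964
[[-0.001 -0.04   0.999]
 [ 0.001  0.999  0.04 ]
 [-1.     0.001 -0.001]]
q [ 19.174  19.999 -43.743 101.168  15.066  64.908 -27.038]
yaw now 92.27 turn [-0.002 -0.    -0.   ] shift(after turn) [ 0.008  0.011 -0.236] mm [  1.233   1.661 -35.378]
```

View pics/w12.png

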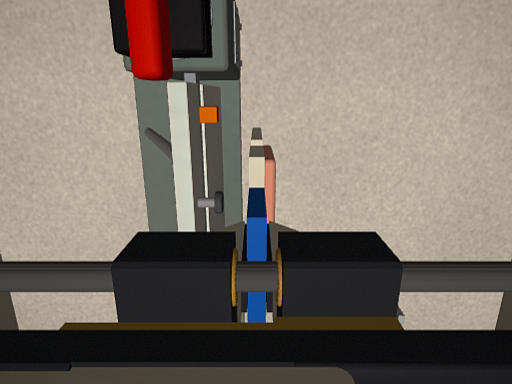

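View pics/s12c.png

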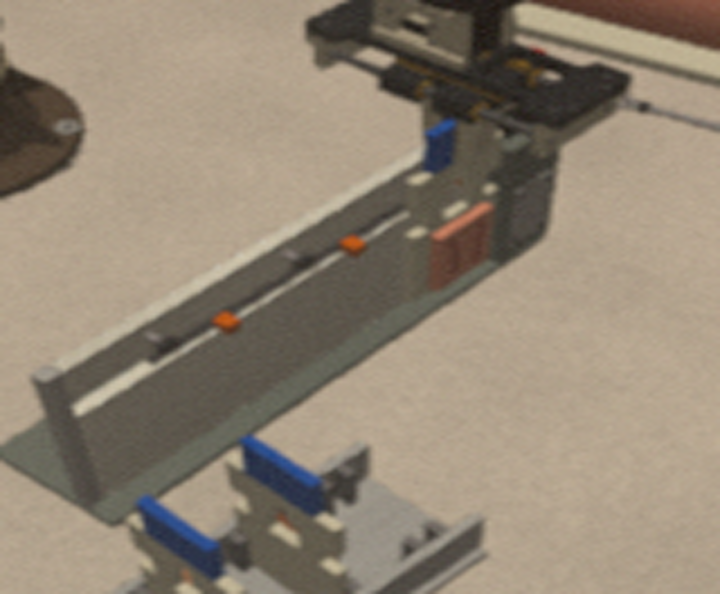

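Run:
```python
from h import *
f,K,M=ld("w12");s=bot.read_state();p=np.array(s["position"]);R=np.array(s["ee_rot"])
for u,v in((223,202.5),(215,202.5),(197,202.5)):
    w=onz(K,M,u,v,180);print(w,R.T@(w-p))
```

```text
[488.207  77.162 180.   ] [ 60.001  -0.161 -23.256]
[482.597  76.944 180.   ] [ 60.009  -0.155 -28.87 ]
[469.975  76.454 180.   ] [ 60.028  -0.142 -41.502]
```

Call:
{"name": "send_rows", "arguments": {"commands": [[[-0.002,0,0,0.008,0.008,-0.06,0],[0,0,0,0,0,-0.05,0],[0,0,0,0,0,-0.04,0],[0,0,0,0,0,-0.03,0],[0,0,0,0,0,0,0]]]}}

```text
time: 21.9
position: [482.1, 78.7, 238.6]
ee_rot: [[-0.003, -0.046, 0.999], [-0.0, 0.999, 0.046], [-1.0, -0.0, -0.003]]
force: [-0.3, -1.2, -2.1]
gripper_width: 7.9
```

Call:
{"name": "send_rows", "arguments": {"commands": [[[0,0,0,0,0,-0.02,0],[0,0,0,0,0,-0.02,0],[0,0,0,0,0,-0.013,0],[0,0,0,0,0,0,0],[0,0,0,0,0,0,0]]]}}

```text
time: 22.32
position: [475.4, 78.4, 238.6]
ee_rot: [[-0.002, -0.045, 0.999], [0.001, 0.999, 0.045], [-1.0, 0.001, -0.002]]
force: [-0.1, 0.9, -2.2]
gripper_width: 7.7
```

Call:
{"name": "send_rows", "arguments": {"commands": [[[0,0,0,0.03,0,0.005,0],[0,0,0,0.03,0,0,0],[0,0,0,0.03,0,0,0],[0,0,0,0.03,0,0,0],[0,0,0,0,0,0,0]]]}}

```text
time: 22.73
position: [475.6, 78.2, 219.3]
ee_rot: [[-0.004, -0.046, 0.999], [0.001, 0.999, 0.046], [-1.0, 0.001, -0.004]]
force: [1.4, 0.2, -2.1]
gripper_width: 8.1
```

Call:
{"name": "send_rows", "arguments": {"commands": [[[0,0,0,0.03,0,0,0],[0,0,0,0.03,0,0,0],[0,0,0,0.03,0,0,0],[0,0,0,0,0,0,0],[0,0,0,0,0,0,0]]]}}

```text
time: 23.15
position: [475.8, 78.4, 206.7]
ee_rot: [[-0.003, -0.046, 0.999], [0.001, 0.999, 0.046], [-1.0, 0.001, -0.003]]
force: [0.0, 0.0, -2.0]
gripper_width: 7.6
```

Call:
{"name": "send_rows", "arguments": {"commands": [[[0,0,0,0.01,0,0,0],[0,0,0,0.01,0,0,0],[0,0,0,0,0,0,0],[0,0,0,0,0,0,0]]]}}

```text
time: 23.48
position: [475.9, 78.4, 204.0]
ee_rot: [[-0.002, -0.046, 0.999], [0.001, 0.999, 0.046], [-1.0, 0.001, -0.002]]
force: [0.1, -0.1, -2.1]
gripper_width: 8.2
```

Call:
{"name": "send_rows", "arguments": {"commands": [[[0,0,0,0.01,0,0,0],[0,0,0,0,0,0,0],[0,0,0,0,0,0,0]]]}}

```text
time: 23.73
position: [476.2, 78.6, 203.3]
ee_rot: [[-0.002, -0.046, 0.999], [0.0, 0.999, 0.046], [-1.0, 0.0, -0.002]]
force: [-3.4, -0.8, 7.1]
gripper_width: 8.1
```

Call:
{"name": "send_rows", "arguments": {"commands": [[[0,0,0,0,0,0,0.1],[0,0,0,0,0,0,0.2],[0,0,0,0,0,0,0.3],[0,0,0,0,0,0,0.35],[0,0,0,0,0,0,0.35]]]}}

```text
time: 24.15
position: [476.0, 78.4, 202.5]
ee_rot: [[-0.002, -0.046, 0.999], [0.001, 0.999, 0.046], [-1.0, 0.001, -0.002]]
force: [-0.2, -0.1, 0.6]
gripper_width: 30.1
```

Call:
{"name": "send_rows", "arguments": {"commands": [[[0,0,0,-0.05,0,0,0.35],[0,0,0,-0.1,0,0,0.35],[0,0,0,-0.2,0,0,0.35],[0,0,0,-0.2,0,0,0.35],[0,0,0,0,0,0.2,0.35],[0,0,0,0,0,0.2,0.4],[0,0,0,0,0,0.2,0.4],[0,0,0,0,0,0.1,0.45],[0,0,0,0,0,0,0.45],[0,0,0,0,0,0,0.45]]]}}

```text
time: 24.98
position: [581.2, 83.5, 284.6]
ee_rot: [[-0.003, -0.046, 0.999], [0.001, 0.999, 0.046], [-1.0, 0.002, -0.003]]
force: [-0.5, 0.9, -0.3]
gripper_width: 41.5
```

Run:
```python
from h import *
st();go(637.5,-205.3,250,178)
f,K,M,c=shot("wrist","w13")
f,K,M,c=shot("scene","s13")
cv2.imwrite("pics/s13c.png",cv2.resize(f[100:280,160:320],None,fx=4.5,fy=3.3,interpolation=cv2.INTER_CUBIC)[:,:,::-1])
```

```text
t 24.9833 p [581.189  83.468 284.594] F [-0.525  0.921 -0.307] w 41.489673384292956
[[-0.003 -0.046  0.999]
 [ 0.001  0.999  0.046]
 [-1.     0.002 -0.003]]
q [ 16.096  24.91  -42.731  87.909  17.129  74.104 -26.112]
yaw now 92.62 turn [-0.712 -0.001 -0.002] shift(after turn) [ 0.231 -0.442 -1.911] mm [  34.594  -66.354 -286.627]
```

View pics/w13.png

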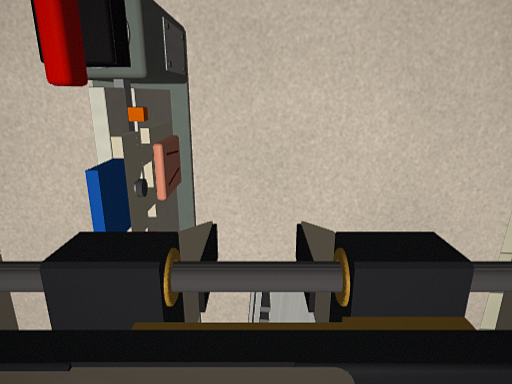

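View pics/s13c.png

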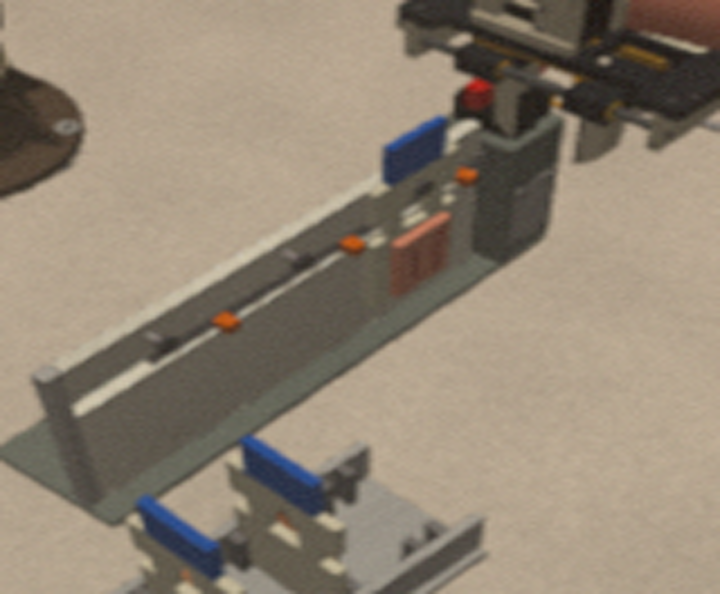

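Call:
{"name": "send_rows", "arguments": {"commands": [[[-0.03,0,0,0,-0.15,0.05,0.45],[0,0,0,0,-0.2,0.05,0.45],[0,0,0,0,-0.24,0.05,0.45],[0,0,0,0,-0.24,0.05,0.45],[0,0,0,0,-0.24,0.05,0.45],[0,0,0,0,-0.24,0.05,0.45],[0,0,0,0,-0.24,0.05,0.45],[0,0,0,0,-0.24,0,0.45],[0,0,0,0,-0.15,0,0.45],[-0.05,0,0,0,0,0,0.45]]]}}

```text
time: 25.92
position: [662.2, -208.7, 284.1]
ee_rot: [[-0.003, -0.202, 0.979], [-0.003, 0.979, 0.202], [-1.0, -0.002, -0.004]]
force: [0.3, -0.2, -0.8]
gripper_width: 41.5
```

Call:
{"name": "send_rows", "arguments": {"commands": [[[-0.05,0,0,0,0,0,0.45],[-0.05,0,0,0,0,0,0.45],[-0.05,0,0,0,0,0,0.45],[-0.05,0,0,0,0,0,0.45],[-0.05,0,0,0,0,0,0.45],[-0.05,0,0,0,0,0,0.45],[-0.05,0,0,0,0,0,0.45],[-0.05,0,0,0,0,0,0.45],[-0.05,0,0,0,0,0,0.45],[-0.05,0,0,0,0,0,0.45]]]}}

```text
time: 26.75
position: [662.6, -200.7, 285.2]
ee_rot: [[-0.002, -0.954, 0.3], [-0.0, 0.3, 0.954], [-1.0, 0.002, -0.001]]
force: [0.5, -0.1, 0.9]
gripper_width: 41.4
```

Call:
{"name": "send_rows", "arguments": {"commands": [[[-0.05,0,0,0,0,0,0.45],[-0.05,0,0,0,0,0,0.45],[-0.032,0,0,0,0,0,0.45],[0,0,0,0,0,0,0.45],[0,0,0,0,0,0,0.45],[0,0,0,0,0,0,0.45]]]}}

```text
time: 27.25
position: [663.0, -200.9, 284.8]
ee_rot: [[-0.002, -0.999, 0.036], [0.0, 0.036, 0.999], [-1.0, 0.002, 0.0]]
force: [0.3, 0.2, -0.2]
gripper_width: 41.3
```

Run:
```python
from h import *
st();go(638,-205.3,240,178)
```

```text
t 27.25 p [ 662.997 -200.886  284.832] F [ 0.284  0.219 -0.226] w 41.29324833375587
[[-0.002 -0.999  0.036]
 [ 0.     0.036  0.999]
 [-1.     0.002  0.   ]]
q [ 41.699  39.934 -56.578  70.893  32.484  85.359  77.309]
yaw now 177.92 turn [-0.001  0.    -0.001] shift(after turn) [ 0.299  0.166 -0.035] mm [44.832 24.828 -5.284]
```

Call:
{"name": "send_rows", "arguments": {"commands": [[[0,0,-0.001,0,0.086,-0.02,0.45],[0,0,0,0.1,0.08,-0.015,0.45],[0,0,0,0.15,0,0,0.45],[0,0,0,0.05,0,0,0.45],[0,0,0,0,0,0,0.45],[0,0,0,0,0,0,0.45],[0,0,0,0,0,0,0.45]]]}}

```text
time: 27.83
position: [639.0, -205.0, 240.6]
ee_rot: [[0.001, -0.999, 0.034], [0.001, 0.034, 0.999], [-1.0, -0.001, 0.001]]
force: [1.4, -0.1, -0.3]
gripper_width: 41.2
```

Run:
```python
from h import *
s=st();go(638,-205.3,171,178)
f,K,M,c=shot("wrist","w14")
cv2.imwrite("pics/w14c.png",cv2.resize(f[90:330,190:330],None,fx=4.5,fy=2.4,interpolation=cv2.INTER_CUBIC)[:,:,::-1])
```

```text
t 27.8333 p [ 639.005 -204.983  240.58 ] F [ 1.404 -0.148 -0.321] w 41.15353962146842
[[ 0.001 -0.999  0.034]
 [ 0.001  0.034  0.999]
 [-1.    -0.001  0.001]]
q [ 44.933  39.707 -56.941  78.621  33.023  78.99   76.169]
yaw now 178.04 turn [0. 0. 0.] shift(after turn) [ 0.464  0.007 -0.002] mm [69.58   0.993 -0.352]
```

View pics/w14c.png

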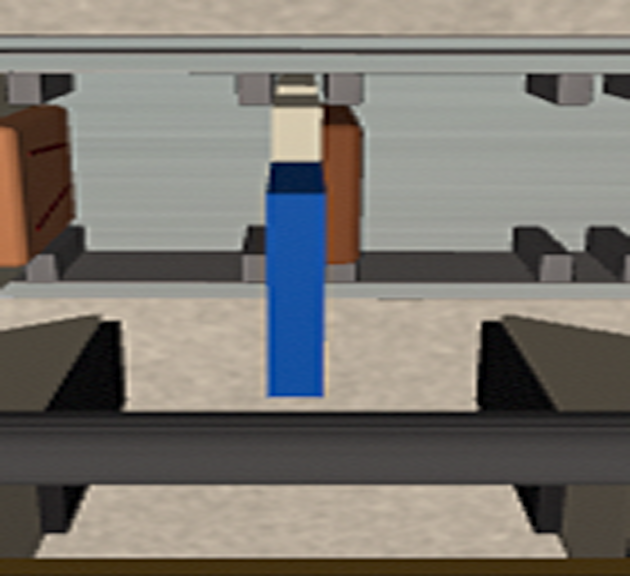

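Run:
```python
from h import *
f,K,M=ld("w14")
for v in(192,396): print(onz(K,M,190+296/4.5,90+v/2.4,207))
f,K,M=ld("w9")
```

```text
[ 609.146 -204.483  207.   ]
[ 665.462 -206.501  207.   ]
```

Call:
{"name": "send_rows", "arguments": {"commands": [[[0,0,0,0.12,0.003,-0.003,0.45],[0,0,0,0.15,0,0,0.45],[0,0,0,0.12,0,0,0.45],[0,0,0,0.07,0,0,0.45],[0,0,0,0,0,0,0.45],[0,0,0,0,0,0,0.45],[0,0,0,0,0,0,0.45]]]}}

```text
time: 28.47
position: [638.7, -205.5, 172.0]
ee_rot: [[0.002, -0.999, 0.034], [0.001, 0.034, 0.999], [-1.0, -0.002, 0.001]]
force: [0.3, -0.8, 0.9]
gripper_width: 41.2
```

Call:
{"name": "send_rows", "arguments": {"commands": [[[0,0,0,0.005,0.008,0,0.3],[0,0,0,0,0,0,0.1],[0,0,0,0,0,0,0],[0,0,0,0,0,0,0],[0,0,0,0,0,0,0],[0,0,0,0,0,0,0],[0,0,0,0,0,0,0]]], "squeeze": 40}}

```text
time: 29.05
position: [636.6, -205.9, 169.8]
ee_rot: [[-0.0, -0.999, 0.034], [0.0, 0.034, 0.999], [-1.0, 0.0, 0.0]]
force: [-0.4, -0.8, 1.4]
gripper_width: 7.6
```

Call:
{"name": "send_rows", "arguments": {"commands": [[[0,0,0,-0.05,0,0,0],[0,0,0,-0.1,0,0,0],[0,0,0,-0.15,0,0,0],[0,0,0,-0.15,0,0,0],[0,0,0,-0.15,0,0,0],[0,0,0,-0.1,0,0,0],[0,0,0,0,0,0.15,0],[0,0,0,0,0,0.2,0],[0,0,0,0,0,0.2,0],[0,0,0,0,0,0.2,0]]]}}

```text
time: 29.88
position: [640.1, -92.3, 275.0]
ee_rot: [[-0.001, -0.999, 0.035], [0.001, 0.035, 0.999], [-1.0, 0.001, 0.001]]
force: [-0.3, 0.5, -3.3]
gripper_width: 8.0
```

Call:
{"name": "send_rows", "arguments": {"commands": [[[0.05,0,0,0,0,0,0],[0.05,0,0,0,0,0,0],[0.05,0,0,0,0,0,0],[0.05,0,0,0,0,0,0],[0.05,0,0,0,0,0,0],[0.05,0,0,0,0,0,0],[0.05,0,0,0,0,0,0],[0.05,0,0,0,0,0,0],[0.05,0,0,0,0,0,0],[0.05,0,0,0,0,0,0]]]}}

```text
time: 30.72
position: [640.2, -93.1, 274.9]
ee_rot: [[-0.001, -0.466, 0.885], [0.001, 0.885, 0.466], [-1.0, 0.001, -0.0]]
force: [0.5, 0.6, -2.0]
gripper_width: 7.9
```

Call:
{"name": "send_rows", "arguments": {"commands": [[[0.05,0,0,0,0,0,0],[0.05,0,0,0,0,0,0],[0.05,0,0,0,0,0,0],[0.05,0,0,0,0,0,0],[0.012,0,0,0,0,0,0],[0,0,0,0,0,0,0],[0,0,0,0,0,0,0],[0,0,0,0,0,0,0]]]}}

```text
time: 31.38
position: [640.4, -93.3, 274.7]
ee_rot: [[-0.001, -0.048, 0.999], [0.001, 0.999, 0.048], [-1.0, 0.001, -0.0]]
force: [0.6, 1.2, -1.9]
gripper_width: 7.9
```

Run:
```python
from h import *
st();go(516,-42,239.5,92.5)
```

```text
t 31.3833 p [640.396 -93.301 274.721] F [ 0.561  1.158 -1.918] w 7.879777514564137
[[-0.001 -0.048  0.999]
 [ 0.001  0.999  0.048]
 [-1.     0.001 -0.   ]]
q [ 27.49   30.239 -38.501  80.242  18.811  76.017  -8.954]
yaw now 92.77 turn [ 0.002 -0.    -0.   ] shift(after turn) [ 0.235  0.378 -0.814] mm [  35.221   56.679 -122.04 ]
```

Call:
{"name": "send_rows", "arguments": {"commands": [[[0.002,0,0,0,0.058,-0.1,0],[0,0,0,0.055,0.08,-0.16,0],[0,0,0,0.06,0.08,-0.16,0],[0,0,0,0.06,0.08,-0.16,0],[0,0,0,0.06,0.08,-0.14,0],[0,0,0,0,0,-0.08,0],[0,0,0,0,0,0,0],[0,0,0,0,0,0,0],[0,0,0,0,0,0,0]]]}}

```text
time: 32.13
position: [519.3, -42.2, 240.0]
ee_rot: [[0.001, -0.041, 0.999], [0.0, 0.999, 0.041], [-1.0, 0.0, 0.001]]
force: [0.7, 0.3, -2.4]
gripper_width: 8.0
```

Run:
```python
from h import *
st()
f,K,M,c=shot("wrist","w15")
cv2.imwrite("pics/w15c.png",cv2.resize(f[110:240,160:300],None,fx=5.5,fy=4.5,interpolation=cv2.INTER_CUBIC)[:,:,::-1])
```

```text
t 32.1333 p [519.263 -42.186 240.   ] F [ 0.72   0.328 -2.408] w 7.980046193364924
[[ 0.001 -0.041  0.999]
 [ 0.     0.999  0.041]
 [-1.     0.     0.001]]
q [ 31.152  19.867 -42.029 100.939  14.557  64.699 -13.085]
```

View pics/w15c.png

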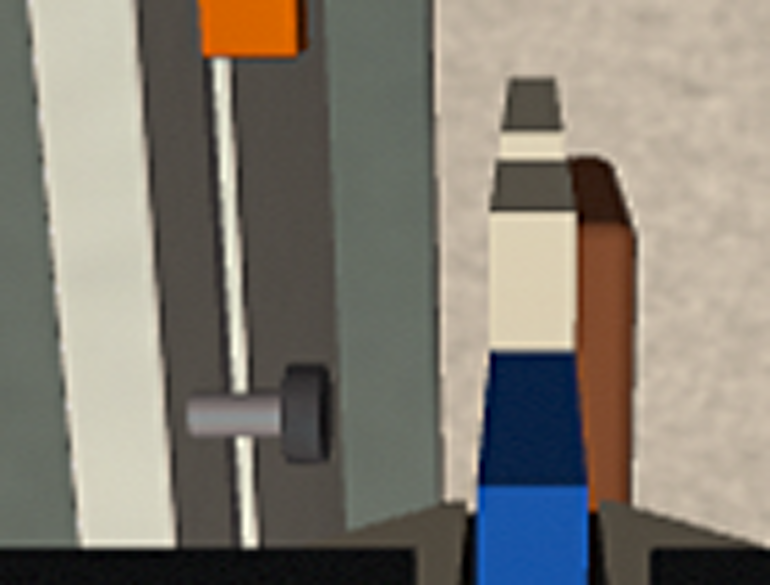

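Run:
```python
from h import *
f,K,M=ld("w15");s=bot.read_state();p=np.array(s["position"]);R=np.array(s["ee_rot"])
c=lambda u,v:(160+u/5.5,110+v/4.5)
for n,q,z in(("headfront",(328,413),180),("face",(188,418),180),("bot",(534,79),p[2]-158),("shoulder",(533,211),p[2]-6),("sh2",(533,352),p[2]-6),("top",(533,486),p[2]+37)):
    w=onz(K,M,*c(*q),z);print(n,w,R.T@(w-p))
```

```text
headfront [493.438 -42.432 180.   ] [ 59.875   0.675 -25.962]
face [475.621 -43.963 180.   ] [ 59.858  -0.121 -43.827]
bot [518.264   0.133  81.899] [158.03   42.113   0.504]
shoulder [517.666   0.682 233.899] [ 6.03  42.793  0.071]
sh2 [518.339 -15.866 233.899] [ 6.019 26.232  0.062]
top [518.216 -15.637 276.899] [-36.981  26.496  -0.011]
```

Call:
{"name": "send_rows", "arguments": {"commands": [[[-0.001,0,0,0,0.012,-0.06,0],[0,0,0,0,0,-0.06,0],[0,0,0,0,0,-0.04,0],[0,0,0,0,0,-0.03,0],[0,0,0,0,0,0,0]]]}}

```text
time: 32.6
position: [488.5, -41.3, 239.6]
ee_rot: [[-0.001, -0.043, 0.999], [-0.0, 0.999, 0.043], [-1.0, -0.0, -0.001]]
force: [-0.1, 0.1, -2.2]
gripper_width: 7.8
```

Call:
{"name": "send_rows", "arguments": {"commands": [[[0,0,0,0,0,-0.025,0],[0,0,0,0,0,-0.02,0],[0,0,0,0,0,-0.012,0],[0,0,0,0,0,0,0],[0,0,0,0,0,0,0]]]}}

```text
time: 33.02
position: [481.1, -41.5, 239.6]
ee_rot: [[-0.0, -0.043, 0.999], [0.0, 0.999, 0.043], [-1.0, 0.0, -0.0]]
force: [-0.4, 0.1, -2.3]
gripper_width: 7.6
```

Through cleanly. Lower.

Call:
{"name": "send_rows", "arguments": {"commands": [[[0,0,0,0.03,0,0,0],[0,0,0,0.03,0,0,0],[0,0,0,0.03,0,0,0],[0,0,0,0.03,0,0,0],[0,0,0,0,0,0,0]]]}}

```text
time: 33.43
position: [480.5, -41.6, 220.3]
ee_rot: [[-0.002, -0.044, 0.999], [0.001, 0.999, 0.044], [-1.0, 0.001, -0.002]]
force: [1.1, 0.3, -2.3]
gripper_width: 7.8
```

Call:
{"name": "send_rows", "arguments": {"commands": [[[0,0,0,0.03,0,0,0],[0,0,0,0.03,0,0,0],[0,0,0,0.03,0,0,0],[0,0,0,0.01,0,0,0],[0,0,0,0,0,0,0],[0,0,0,0,0,0,0]]]}}

```text
time: 33.93
position: [481.1, -41.5, 206.5]
ee_rot: [[-0.0, -0.044, 0.999], [0.001, 0.999, 0.044], [-1.0, 0.001, -0.0]]
force: [0.5, -1.1, -2.3]
gripper_width: 7.6
```

Call:
{"name": "send_rows", "arguments": {"commands": [[[0,0,0,0.01,0,0,0],[0,0,0,0.008,0,0,0],[0,0,0,0,0,0,0],[0,0,0,0,0,0,0]]]}}

```text
time: 34.27
position: [481.1, -41.5, 203.9]
ee_rot: [[-0.0, -0.043, 0.999], [0.0, 0.999, 0.043], [-1.0, 0.0, -0.0]]
force: [-0.4, -0.4, -2.3]
gripper_width: 7.6
```

Call:
{"name": "send_rows", "arguments": {"commands": [[[0,0,0,0.006,0,0,0],[0,0,0,0,0,0,0],[0,0,0,0,0,0,0]]]}}

```text
time: 34.52
position: [481.2, -41.5, 203.1]
ee_rot: [[-0.0, -0.043, 0.999], [0.0, 0.999, 0.043], [-1.0, 0.0, 0.0]]
force: [-1.1, 0.3, -0.8]
gripper_width: 8.0
```

Contact beginning (expected ~203.3). One more small push, then release.

Call:
{"name": "send_rows", "arguments": {"commands": [[[0,0,0,0.004,0,0,0],[0,0,0,0,0,0,0],[0,0,0,0,0,0,0]]]}}

```text
time: 34.77
position: [481.2, -41.4, 202.9]
ee_rot: [[0.0, -0.043, 0.999], [0.0, 0.999, 0.043], [-1.0, 0.0, 0.0]]
force: [-2.0, -0.4, 6.0]
gripper_width: 7.9
```

Call:
{"name": "send_rows", "arguments": {"commands": [[[0,0,0,0,0,0,0.1],[0,0,0,0,0,0,0.2],[0,0,0,0,0,0,0.3],[0,0,0,0,0,0,0.35],[0,0,0,0,0,0,0.35]]]}}

```text
time: 35.18
position: [481.1, -41.5, 202.3]
ee_rot: [[-0.0, -0.043, 0.999], [0.001, 0.999, 0.043], [-1.0, 0.001, -0.0]]
force: [-0.3, -0.1, 1.1]
gripper_width: 30.0
```

Call:
{"name": "send_rows", "arguments": {"commands": [[[0,0,0,-0.05,0,0,0.35],[0,0,0,-0.1,0,0,0.35],[0,0,0,-0.2,0,0,0.35],[0,0,0,-0.2,0,0,0.35],[0,0,0,0,0,0.2,0.35],[0,0,0,0,0,0.2,0.4],[0,0,0,0,0,0.2,0.4],[0,0,0,0,0,0.1,0.45],[0,0,0,0,0,0,0.45],[0,0,0,0,0,0,0.45]]]}}

```text
time: 36.02
position: [586.2, -36.6, 284.7]
ee_rot: [[-0.001, -0.044, 0.999], [0.002, 0.999, 0.044], [-1.0, 0.002, -0.001]]
force: [-1.4, -0.2, 0.3]
gripper_width: 41.0
```

Run:
```python
from h import *
st();go(660,-272,285,178)
f,K,M,c=shot("wrist","w16")
f,K,M,c=shot("scene","s16")
cv2.imwrite("pics/s16c.png",cv2.resize(f[100:280,160:320],None,fx=4.5,fy=3.3,interpolation=cv2.INTER_CUBIC)[:,:,::-1])
```

```text
t 36.0167 p [586.182 -36.552 284.674] F [-1.418 -0.184  0.262] w 41.046124707756746
[[-0.001 -0.044  0.999]
 [ 0.002  0.999  0.044]
 [-1.     0.002 -0.001]]
q [ 27.036  24.517 -41.401  88.048  16.506  73.769 -13.925]
yaw now 92.52 turn [-0.712  0.    -0.001] shift(after turn) [-0.002 -0.547 -1.552] mm [  -0.326  -81.99  -232.728]
```

View pics/s16c.png

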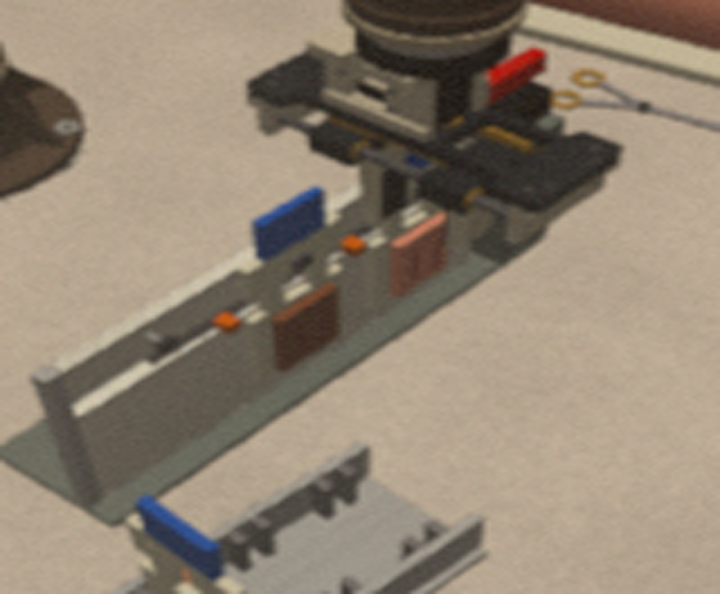

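Call:
{"name": "send_rows", "arguments": {"commands": [[[0,0,0,0,-0.15,0.06,0.45],[0,0,0,0,-0.2,0.06,0.45],[0,0,0,0,-0.24,0.06,0.45],[0,0,0,0,-0.24,0.06,0.45],[0,0,0,0,-0.24,0.06,0.45],[0,0,0,0,-0.24,0.05,0.45],[0,0,0,0,-0.2,0.04,0.45],[-0.05,0,0,0,-0.08,0,0.45],[-0.05,0,0,0,0,0,0.45],[-0.05,0,0,0,0,0,0.45]]]}}

```text
time: 36.95
position: [653.7, -274.4, 284.9]
ee_rot: [[-0.001, -0.353, 0.936], [0.0, 0.936, 0.353], [-1.0, 0.0, -0.001]]
force: [1.2, 1.0, 0.4]
gripper_width: 41.2
```

Call:
{"name": "send_rows", "arguments": {"commands": [[[-0.05,0,0,0,0,0,0.45],[-0.05,0,0,0,0,0,0.45],[-0.05,0,0,0,0,0,0.45],[-0.05,0,0,0,0,0,0.45],[-0.05,0,0,0,0,0,0.45],[-0.05,0,0,0,0,0,0.45],[-0.05,0,0,0,0,0,0.45],[-0.05,0,0,0,0,0,0.45],[-0.05,0,0,0,0,0,0.45],[-0.05,0,0,0,0,0,0.45]]]}}

```text
time: 37.78
position: [653.9, -272.8, 285.5]
ee_rot: [[-0.0, -0.987, 0.16], [-0.0, 0.16, 0.987], [-1.0, 0.0, -0.0]]
force: [-0.5, 0.3, -0.4]
gripper_width: 41.3
```

Call:
{"name": "send_rows", "arguments": {"commands": [[[-0.05,0,0,0,0,0,0.45],[-0.012,0,0,0,0,0,0.45],[0,0,0,0,0,0,0.45],[0,0,0,0,0,0,0.45],[0,0,0,0,0,0,0.45]]]}}

```text
time: 38.2
position: [654.5, -272.7, 285.0]
ee_rot: [[-0.0, -0.999, 0.039], [0.0, 0.039, 0.999], [-1.0, 0.0, 0.0]]
force: [0.6, 0.7, -0.3]
gripper_width: 41.0
```

Run:
```python
from h import *
st();go(636,-276.8,240,178)
```

```text
t 38.2 p [ 654.55  -272.737  284.951] F [ 0.624  0.69  -0.345] w 40.96762507941559
[[-0.    -0.999  0.039]
 [ 0.     0.039  0.999]
 [-1.     0.     0.   ]]
q [ 45.773  40.909 -54.94   68.185  32.49   86.095  83.944]
yaw now 177.79 turn [-0.002  0.    -0.   ] shift(after turn) [ 0.3    0.123 -0.031] mm [44.951 18.397 -4.708]
```

Call:
{"name": "send_rows", "arguments": {"commands": [[[-0.002,0,0,0,0.08,-0.02,0.45],[0,0,0,0.1,0.043,-0.011,0.45],[0,0,0,0.15,0,0,0.45],[0,0,0,0.05,0,0,0.45],[0,0,0,0,0,0,0.45],[0,0,0,0,0,0,0.45],[0,0,0,0,0,0,0.45]]]}}

```text
time: 38.78
position: [636.9, -276.4, 240.9]
ee_rot: [[0.001, -0.999, 0.032], [0.001, 0.032, 0.999], [-1.0, -0.001, 0.001]]
force: [-0.3, -0.6, 1.2]
gripper_width: 41.1
```

Run:
```python
from h import *
s=st()
f,K,M,c=shot("wrist","w17")
cv2.imwrite("pics/w17c.png",cv2.resize(f[90:330,190:330],None,fx=4.5,fy=2.4,interpolation=cv2.INTER_CUBIC)[:,:,::-1])
```

```text
t 38.7833 p [ 636.875 -276.361  240.871] F [-0.331 -0.586  1.222] w 41.081115241382015
[[ 0.001 -0.999  0.032]
 [ 0.001  0.032  0.999]
 [-1.    -0.001  0.001]]
q [ 48.416  41.225 -55.125  74.809  33.224  80.349  83.169]
```

View pics/w17c.png

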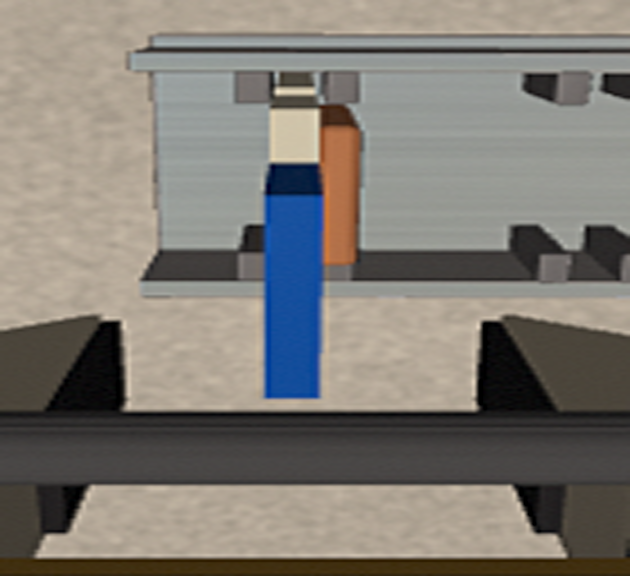

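Call:
{"name": "send_rows", "arguments": {"commands": [[[0,0,0,0.12,0,-0.003,0.45],[0,0,0,0.15,0,0,0.45],[0,0,0,0.12,0,0,0.45],[0,0,0,0.075,0,0,0.45],[0,0,0,0,0,0,0.45],[0,0,0,0,0,0,0.45],[0,0,0,0,0,0,0.45]]]}}

```text
time: 39.42
position: [637.0, -277.0, 171.5]
ee_rot: [[0.002, -0.999, 0.032], [0.0, 0.032, 0.999], [-1.0, -0.002, 0.0]]
force: [-0.0, 0.1, 0.8]
gripper_width: 41.3
```

Call:
{"name": "send_rows", "arguments": {"commands": [[[0,0,0,0,0,0,0.3],[0,0,0,0,0,0,0.1],[0,0,0,0,0,0,0],[0,0,0,0,0,0,0],[0,0,0,0,0,0,0],[0,0,0,0,0,0,0],[0,0,0,0,0,0,0]]], "squeeze": 40}}

```text
time: 40.0
position: [636.2, -277.3, 170.1]
ee_rot: [[-0.0, -0.999, 0.032], [0.0, 0.032, 0.999], [-1.0, 0.0, 0.0]]
force: [0.2, -0.6, 1.0]
gripper_width: 7.6
```

Call:
{"name": "send_rows", "arguments": {"commands": [[[0,0,0,-0.05,0,0,0],[0,0,0,-0.1,0,0,0],[0,0,0,-0.15,0,0,0],[0,0,0,-0.15,0,0,0],[0,0,0,-0.15,0,0,0],[0,0,0,-0.1,0,0,0],[0,0,0,0,0,0.15,0],[0,0,0,0,0,0.2,0],[0,0,0,0,0,0.2,0],[0,0,0,0,0,0.1,0]]]}}

```text
time: 40.83
position: [639.1, -174.7, 275.8]
ee_rot: [[0.0, -1.0, 0.027], [0.003, 0.027, 1.0], [-1.0, 0.0, 0.003]]
force: [-0.3, 1.1, -1.8]
gripper_width: 8.1
```

Call:
{"name": "send_rows", "arguments": {"commands": [[[0.05,0,0,0,0,0,0],[0.05,0,0,0,0,0,0],[0.05,0,0,0,0,0,0],[0.05,0,0,0,0,0,0],[0.05,0,0,0,0,0,0],[0.05,0,0,0,0,0,0],[0.05,0,0,0,0,0,0],[0.05,0,0,0,0,0,0],[0.05,0,0,0,0,0,0],[0.05,0,0,0,0,0,0]]]}}

```text
time: 41.67
position: [639.1, -179.7, 275.1]
ee_rot: [[-0.001, -0.468, 0.884], [0.001, 0.884, 0.468], [-1.0, 0.001, -0.0]]
force: [0.5, 0.3, -2.0]
gripper_width: 8.1
```

Call:
{"name": "send_rows", "arguments": {"commands": [[[0.05,0,0,0,0,0,0],[0.05,0,0,0,0,0,0],[0.05,0,0,0,0,0,0],[0.05,0,0,0,0,0,0],[0.014,0,0,0,0,0,0],[0,0,0,0,0,0,0],[0,0,0,0,0,0,0],[0,0,0,0,0,0,0]]]}}

```text
time: 42.33
position: [639.2, -179.7, 275.0]
ee_rot: [[-0.001, -0.045, 0.999], [0.001, 0.999, 0.045], [-1.0, 0.001, -0.001]]
force: [0.1, -1.0, -3.4]
gripper_width: 8.1
```

Run:
```python
from h import *
st();go(523,-161.5,239.5,92.5)
```

```text
t 42.3333 p [ 639.222 -179.66   274.982] F [ 0.054 -0.985 -3.376] w 8.122094205515152
[[-0.001 -0.045  0.999]
 [ 0.001  0.999  0.045]
 [-1.     0.001 -0.001]]
q [ 33.412  31.598 -37.086  77.604  18.888  77.004  -1.184]
yaw now 92.59 turn [ 0.001 -0.    -0.   ] shift(after turn) [ 0.237  0.155 -0.769] mm [  35.482   23.213 -115.32 ]
```

Call:
{"name": "send_rows", "arguments": {"commands": [[[0.001,0,0,0,0.035,-0.1,0],[0,0,0,0.055,0.03,-0.15,0],[0,0,0,0.06,0.03,-0.15,0],[0,0,0,0.06,0.03,-0.15,0],[0,0,0,0.06,0.03,-0.12,0],[0,0,0,0,0,-0.08,0],[0,0,0,0,0,0,0],[0,0,0,0,0,0,0],[0,0,0,0,0,0,0]]]}}

```text
time: 43.08
position: [526.9, -161.3, 240.3]
ee_rot: [[0.001, -0.042, 0.999], [0.0, 0.999, 0.042], [-1.0, 0.0, 0.001]]
force: [0.5, 0.7, -2.0]
gripper_width: 7.4
```

Run:
```python
from h import *
st()
f,K,M,c=shot("wrist","w18")
cv2.imwrite("pics/w18c.png",cv2.resize(f[110:240,160:300],None,fx=5.5,fy=4.5,interpolation=cv2.INTER_CUBIC)[:,:,::-1])
```

```text
t 43.0833 p [ 526.879 -161.326  240.275] F [ 0.468  0.664 -2.023] w 7.446227033023848
[[ 0.001 -0.042  0.999]
 [ 0.     0.999  0.042]
 [-1.     0.     0.001]]
q [ 40.818  22.375 -39.744  97.083  15.411  66.08   -0.718]
```

View pics/w18c.png

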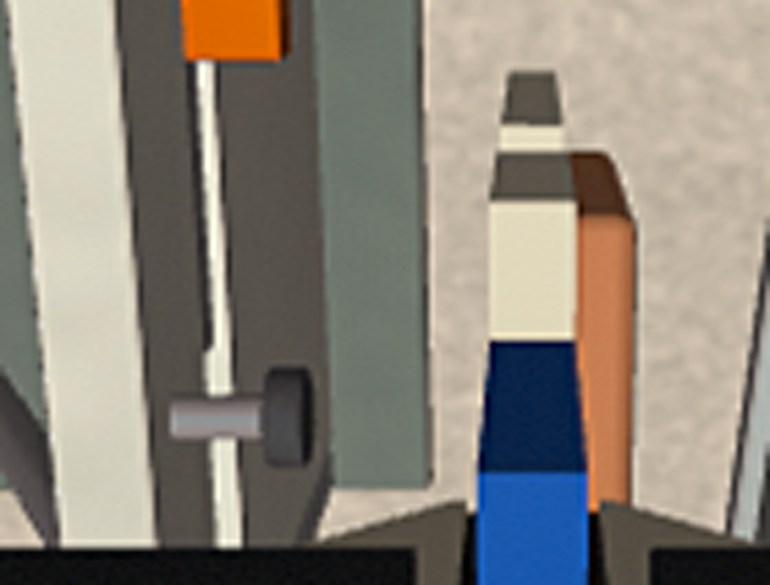

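Run:
```python
from h import *
f,K,M=ld("w18");s=bot.read_state();p=np.array(s["position"]);R=np.array(s["ee_rot"])
c=lambda u,v:(160+u/5.5,110+v/4.5)
for n,q,z in(("headfront",(312,416),180),("face",(171,420),180),("bot",(534,73),p[2]-158),("shoulder",(533,200),p[2]-6),("sh2",(533,341),p[2]-6),("top",(533,472),p[2]+37)):
    w=onz(K,M,*c(*q),z);print(n,w,R.T@(w-p))
```

```text
headfront [ 498.99  -162.252  180.   ] [ 60.124   0.061 -28.071]
face [ 481.013 -163.633  180.   ] [ 60.107  -0.568 -46.09 ]
bot [ 525.811 -117.766   82.15 ] [158.028  43.328   0.491]
shoulder [ 525.218 -117.208  234.15 ] [ 6.028 44.005  0.065]
sh2 [ 525.893 -133.689  234.15 ] [ 6.017 27.511  0.051]
top [ 525.771 -133.472  277.15 ] [-36.983  27.76   -0.02 ]
```

Call:
{"name": "send_rows", "arguments": {"commands": [[[-0.001,0,0,0,0.001,-0.06,0],[0,0,0,0,0,-0.06,0],[0,0,0,0,0,-0.05,0],[0,0,0,0,0,-0.03,0],[0,0,0,0,0,0,0]]]}}

```text
time: 43.55
position: [494.6, -162.6, 239.9]
ee_rot: [[-0.001, -0.043, 0.999], [-0.0, 0.999, 0.043], [-1.0, -0.0, -0.001]]
force: [0.0, -0.7, -3.3]
gripper_width: 7.8
```

Call:
{"name": "send_rows", "arguments": {"commands": [[[0,0,0,0,0,-0.027,0],[0,0,0,0,0,-0.02,0],[0,0,0,0,0,-0.013,0],[0,0,0,0,0,0,0],[0,0,0,0,0,0,0]]]}}

```text
time: 43.97
position: [487.0, -162.7, 239.8]
ee_rot: [[-0.0, -0.043, 0.999], [0.0, 0.999, 0.043], [-1.0, 0.0, -0.0]]
force: [0.5, -0.6, -1.8]
gripper_width: 7.6
```

Call:
{"name": "send_rows", "arguments": {"commands": [[[0,0,0,0.03,0,0,0],[0,0,0,0.03,0,0,0],[0,0,0,0.03,0,0,0],[0,0,0,0.03,0,0,0],[0,0,0,0,0,0,0]]]}}

```text
time: 44.38
position: [486.3, -162.6, 220.5]
ee_rot: [[-0.002, -0.044, 0.999], [0.001, 0.999, 0.044], [-1.0, 0.001, -0.002]]
force: [0.2, -0.1, -2.0]
gripper_width: 7.8
```

Call:
{"name": "send_rows", "arguments": {"commands": [[[0,0,0,0.03,0,0,0],[0,0,0,0.03,0,0,0],[0,0,0,0.03,0,0,0],[0,0,0,0.01,0,0,0],[0,0,0,0,0,0,0],[0,0,0,0,0,0,0]]]}}

```text
time: 44.88
position: [486.9, -162.6, 206.7]
ee_rot: [[-0.0, -0.044, 0.999], [0.001, 0.999, 0.044], [-1.0, 0.001, -0.0]]
force: [-0.2, 0.5, -1.8]
gripper_width: 7.9
```

Call:
{"name": "send_rows", "arguments": {"commands": [[[0,0,0,0.01,0,0,0],[0,0,0,0.008,0,0,0],[0,0,0,0,0,0,0],[0,0,0,0,0,0,0]]]}}

```text
time: 45.22
position: [486.9, -162.7, 204.1]
ee_rot: [[-0.0, -0.043, 0.999], [0.0, 0.999, 0.043], [-1.0, 0.001, -0.0]]
force: [-0.1, 1.0, -2.1]
gripper_width: 8.0
```

Call:
{"name": "send_rows", "arguments": {"commands": [[[0,0,0,0.008,0,0,0],[0,0,0,0,0,0,0],[0,0,0,0,0,0,0]]]}}

```text
time: 45.47
position: [487.1, -162.7, 203.2]
ee_rot: [[0.0, -0.043, 0.999], [0.0, 0.999, 0.043], [-1.0, 0.0, 0.0]]
force: [-1.4, -0.2, 2.8]
gripper_width: 8.1
```

Contact. Release, back up, then look at everything.

Call:
{"name": "send_rows", "arguments": {"commands": [[[0,0,0,0.002,0,0,0],[0,0,0,0,0,0,0.1],[0,0,0,0,0,0,0.2],[0,0,0,0,0,0,0.3],[0,0,0,0,0,0,0.35],[0,0,0,0,0,0,0.35]]]}}

```text
time: 45.97
position: [486.9, -162.6, 202.5]
ee_rot: [[-0.0, -0.043, 0.999], [0.001, 0.999, 0.043], [-1.0, 0.001, -0.0]]
force: [-0.6, 1.1, 0.0]
gripper_width: 30.0
```

Call:
{"name": "send_rows", "arguments": {"commands": [[[0,0,0,-0.05,0,0,0.35],[0,0,0,-0.1,0,0,0.35],[0,0,0,-0.2,0,0,0.35],[0,0,0,-0.2,0,0,0.35],[0,0,0,-0.2,0,0,0.35],[0,0,0,-0.2,0,0.1,0.4],[0,0,0,0,0,0.2,0.4],[0,0,0,0,0,0.2,0.45],[0,0,0,0,0,0,0.45],[0,0,0,0,0,0,0.45]]]}}

```text
time: 46.8
position: [562.8, -158.8, 344.8]
ee_rot: [[-0.001, -0.045, 0.999], [0.002, 0.999, 0.045], [-1.0, 0.002, -0.001]]
force: [-0.4, 1.0, 0.2]
gripper_width: 41.1
```

Run:
```python
from h import *
st()
f,K,M,c=shot("wrist","w19")
f2,K,M,c=shot("scene","s19")
cv2.imwrite("pics/s19c.png",cv2.resize(f2[100:280,160:320],None,fx=4.5,fy=3.3,interpolation=cv2.INTER_CUBIC)[:,:,::-1])
f3,K,M,c=shot("top","t19")
cv2.imwrite("pics/t19c.png",cv2.resize(f3[120:250,170:370],None,fx=4,fy=4,interpolation=cv2.INTER_CUBIC)[:,:,::-1])
```

```text
t 46.8 p [ 562.78  -158.832  344.818] F [-0.378  0.999  0.186] w 41.051630750418894
[[-0.001 -0.045  0.999]
 [ 0.002  0.999  0.045]
 [-1.     0.002 -0.001]]
q [ 38.618  22.126 -40.613  82.474  14.271  80.705   0.358]
```

View pics/w19.png

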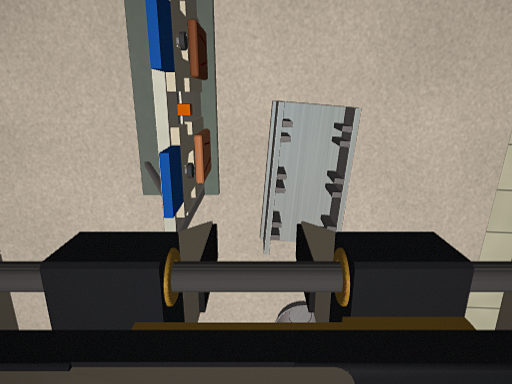

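View pics/s19c.png

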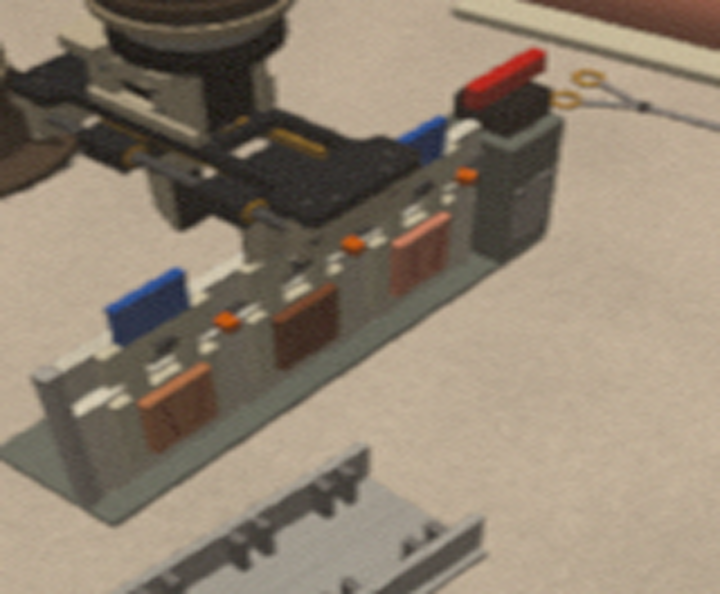

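View pics/t19c.png

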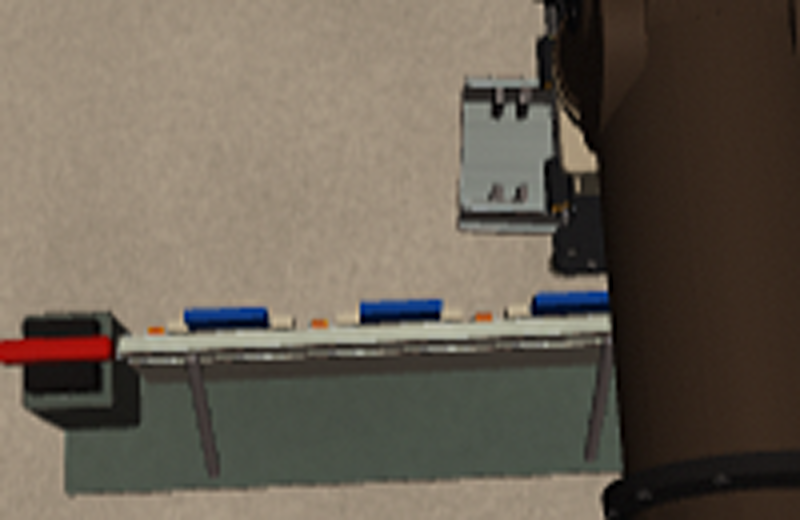

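Call:
{"name": "send_rows", "arguments": {"commands": [[[0,0,0,0,0.18,-0.06,0.45],[0,0,0,0,0.24,-0.06,0.45],[0,0,0,0,0.24,-0.06,0.45],[0,0,0,0,0.24,-0.06,0.45],[0,0,0,0,0.24,-0.06,0.45],[0,0,0,0,0.24,-0.06,0.45],[0,0,0,0,0.24,-0.06,0.45],[0,0,0,0,0.24,-0.06,0.45],[0,0,0,0,0.24,-0.06,0.45],[0,0,0,0,0.2,-0.06,0.45]]]}}

```text
time: 47.78
position: [455.3, 183.1, 345.9]
ee_rot: [[0.001, -0.044, 0.999], [-0.0, 0.999, 0.044], [-1.0, -0.0, 0.001]]
force: [0.4, 0.4, 0.6]
gripper_width: 41.1
```

Call:
{"name": "send_rows", "arguments": {"commands": [[[0,0,0,0,0.097,-0.022,0.45],[0,0,0,0,0,0,0.45],[0,0,0,0,0,0,0.45],[0,0,0,0,0,0,0.45],[0,0,0,0,0,0,0.45]]]}}

```text
time: 48.2
position: [453.5, 194.0, 345.2]
ee_rot: [[-0.0, -0.041, 0.999], [-0.0, 0.999, 0.041], [-1.0, -0.0, -0.0]]
force: [-0.2, -0.2, -0.2]
gripper_width: 41.3
```

Run:
```python
from h import *
st();go(453.5,196,240)
f,K,M,c=shot("wrist","w20")
H=cv2.cvtColor(f,cv2.COLOR_RGB2HSV).astype(int)
red=((H[...,0]<6)|(H[...,0]>174))&(H[...,1]>200)&(H[...,2]>60)
p=np.argwhere(red)[:,::-1].astype(np.float32);print(cv2.minAreaRect(p))
```

```text
t 48.2 p [453.549 193.996 345.234] F [-0.249 -0.193 -0.22 ] w 41.274991902492154
[[-0.    -0.041  0.999]
 [-0.     0.999  0.041]
 [-1.    -0.    -0.   ]]
q [ 11.781  14.138 -50.62   93.858  11.172  77.323 -38.116]
yaw now 92.34 turn [-0. -0.  0.] shift(after turn) [0.702 0.013 0.   ] mm [105.234   2.004   0.033]
((256.5, 175.99996948242188), (16.999996185302734, 89.99998474121094), 0.0)
```

View pics/w20.png

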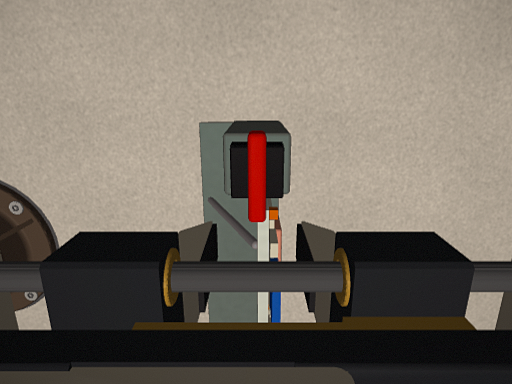

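Call:
{"name": "send_rows", "arguments": {"commands": [[[0,0,0,0.15,0.013,0,0.45],[0,0,0,0.2,0,0,0.45],[0,0,0,0.2,0,0,0.45],[0,0,0,0.15,0,0,0.45],[0,0,0,0.12,0,0,0.45],[0,0,0,0.08,0,0,0.45],[0,0,0,0,0,0,0.45],[0,0,0,0,0,0,0.45],[0,0,0,0,0,0,0.45]]]}}

```text
time: 49.0
position: [453.5, 197.6, 211.1]
ee_rot: [[0.001, -0.043, 0.999], [0.001, 0.999, 0.043], [-1.0, 0.001, 0.001]]
force: [0.0, 0.7, -0.1]
gripper_width: 41.6
```

Call:
{"name": "send_rows", "arguments": {"commands": [[[0,0,0,0.017,-0.01,0,0.3],[0,0,0,0,0,0,0.1],[0,0,0,0,0,0,0],[0,0,0,0,0,0,0],[0,0,0,0,0,0,0],[0,0,0,0,0,0,0],[0,0,0,0,0,0,0]]], "squeeze": 40}}

```text
time: 49.58
position: [453.5, 196.3, 208.1]
ee_rot: [[0.001, -0.043, 0.999], [0.001, 0.999, 0.043], [-1.0, 0.001, 0.001]]
force: [1.3, -1.2, 2.4]
gripper_width: 15.9
```

Run:
```python
from h import *
s=st();print(s["moment"])
```

```text
t 49.5833 p [453.529 196.309 208.085] F [ 1.269 -1.197  2.426] w 15.873373954076204
[[ 0.001 -0.043  0.999]
 [ 0.001  0.999  0.043]
 [-1.     0.001  0.001]]
q [  8.321  20.781 -48.536 106.599  17.785  60.452 -44.793]
[-0.13  -0.522 -0.097]
```

Call:
{"name": "send_rows", "arguments": {"commands": [[[0.03,0,0,0,0,0,0],[0.04,0,0,0,0,0,0],[0.04,0,0,0,0,0,0],[0.04,0,0,0,0,0,0],[0.04,0,0,0,0,0,0],[0.04,0,0,0,0,0,0],[0.04,0,0,0,0,0,0],[0.04,0,0,0,0,0,0],[0.04,0,0,0,0,0,0],[0.04,0,0,0,0,0,0]]]}}

```text
time: 50.42
position: [453.4, 196.4, 208.1]
ee_rot: [[0.001, 0.701, 0.713], [0.001, 0.713, -0.701], [-1.0, 0.001, -0.0]]
force: [1.6, -0.6, 2.3]
gripper_width: 15.9
```

Call:
{"name": "send_rows", "arguments": {"commands": [[[0.04,0,0,0,0,0,0],[0.04,0,0,0,0,0,0],[0.04,0,0,0,0,0,0],[0.04,0,0,0,0,0,0],[0.04,0,0,0,0,0,0],[0.04,0,0,0,0,0,0],[0.04,0,0,0,0,0,0],[0.04,0,0,0,0,0,0],[0.03,0,0,0,0,0,0],[0,0,0,0,0,0,0]]]}}

```text
time: 51.25
position: [453.3, 196.6, 208.1]
ee_rot: [[0.001, 0.998, 0.062], [0.001, 0.062, -0.998], [-1.0, 0.001, -0.001]]
force: [1.3, 0.3, 2.6]
gripper_width: 15.8
```

Run:
```python
from h import *
s=st();print(s["moment"])
```

```text
t 51.25 p [453.294 196.569 208.063] F [1.347 0.335 2.591] w 15.76688641209522
[[ 0.001  0.998  0.062]
 [ 0.001  0.062 -0.998]
 [-1.     0.001 -0.001]]
q [  -5.68    16.656  -29.629  107.602    9.575   58.125 -125.808]
[ 0.059 -0.341  0.005]
```

Call:
{"name": "send_rows", "arguments": {"commands": [[[0.025,0,0,0,0,0,0],[0.025,0,0,0,0,0,0],[0.015,0,0,0,0,0,0],[0,0,0,0,0,0,0],[0,0,0,0,0,0,0]]]}}

```text
time: 51.67
position: [453.3, 196.6, 208.0]
ee_rot: [[0.0, 0.998, -0.069], [0.001, -0.069, -0.998], [-1.0, 0.0, -0.001]]
force: [1.3, 0.1, 3.6]
gripper_width: 15.6
```

Run:
```python
from h import *
s=st();print(s["moment"])
```

```text
t 51.6667 p [453.288 196.584 208.04 ] F [1.312 0.055 3.571] w 15.58455822744444
[[ 0.     0.998 -0.069]
 [ 0.001 -0.069 -0.998]
 [-1.     0.    -0.001]]
q [  -6.792   16.438  -28.202  107.686    9.031   58.006 -132.765]
[ 0.177 -0.372  0.001]
```

Call:
{"name": "send_rows", "arguments": {"commands": [[[0.02,0,0,0,0,0,0],[0.015,0,0,0,0,0,0],[0,0,0,0,0,0,0],[0,0,0,0,0,0,0]]]}}

```text
time: 52.0
position: [453.3, 196.6, 208.0]
ee_rot: [[0.0, 0.99, -0.142], [0.001, -0.142, -0.99], [-1.0, 0.0, -0.001]]
force: [2.2, 1.1, 6.1]
gripper_width: 15.8
```

Run:
```python
from h import *
s=st();print(s["moment"])
f,K,M,c=shot("wrist","w21")
f3,K,M,c=shot("scene","s21")
cv2.imwrite("pics/s21c.png",cv2.resize(f3[100:280,160:320],None,fx=4.5,fy=3.3,interpolation=cv2.INTER_CUBIC)[:,:,::-1])
```

```text
t 52.0 p [453.269 196.608 208.047] F [2.212 1.125 6.099] w 15.83686756054372
[[ 0.     0.99  -0.142]
 [ 0.001 -0.142 -0.99 ]
 [-1.     0.    -0.001]]
q [  -7.417   16.318  -27.411  107.734    8.74    57.943 -136.673]
[ 0.258 -0.476  0.276]
```

View pics/s21c.png

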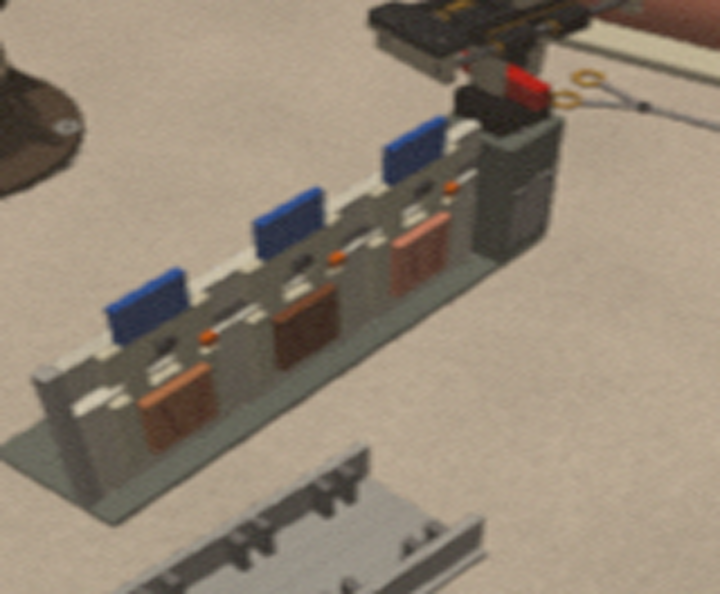

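View pics/w21.png

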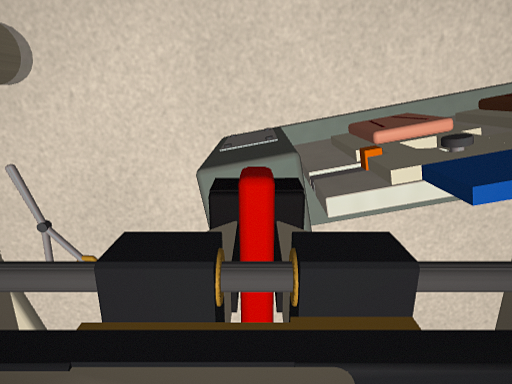

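Dogs are in the notches; the moment is rising (0.28 Nm). One more nudge confirms the stop.

Call:
{"name": "send_rows", "arguments": {"commands": [[[0.02,0,0,0,0,0,0],[0,0,0,0,0,0,0],[0,0,0,0,0,0,0]]]}}

```text
time: 52.35
position: [453.3, 196.6, 208.0]
ee_rot: [[0.001, 0.983, -0.183], [0.001, -0.183, -0.983], [-1.0, 0.0, -0.001]]
force: [1.8, 1.6, 4.6]
gripper_width: 16.0
```

Run:
```python
from h import *
s=st();print(s["moment"])
```

```text
t 52.35 p [453.3   196.593 208.049] F [1.825 1.55  4.554] w 15.95854630312607
[[ 0.001  0.983 -0.183]
 [ 0.001 -0.183 -0.983]
 [-1.     0.    -0.001]]
q [  -7.779   16.252  -26.957  107.761    8.587   57.908 -138.95 ]
[ 0.28  -0.523  0.677]
```

Call:
{"name": "send_rows", "arguments": {"commands": [[[-0.025,0,0,0,0,0,0],[0,0,0,0,0,0,0.1],[0,0,0,0,0,0,0.3],[0,0,0,0,0,0,0.4],[0,0,0,0,0,0,0.4],[0,0,0,0,0,0,0.4]]]}}

```text
time: 52.85
position: [452.5, 195.8, 207.2]
ee_rot: [[-0.002, 0.991, -0.134], [-0.0, -0.134, -0.991], [-1.0, -0.002, 0.0]]
force: [0.6, 0.5, -1.0]
gripper_width: 35.4
```

Call:
{"name": "send_rows", "arguments": {"commands": [[[0,0,0,-0.05,0,0,0.4],[0,0,0,-0.1,0,0,0.4],[0,0,0,-0.2,0,0,0.4],[0,0,0,-0.2,0,0,0.4],[0,0,0,-0.2,0,0,0.4],[0,0,0,-0.2,0,0,0.4],[0,0,0,0,-0.15,0.1,0.4],[0,0,0,0,0,0,0.4],[0,0,0,0,0,0,0.4],[0,0,0,0,0,0,0.4]]]}}

```text
time: 53.68
position: [428.7, 184.1, 350.2]
ee_rot: [[-0.0, 0.991, -0.134], [0.0, -0.134, -0.991], [-1.0, -0.0, -0.0]]
force: [-0.1, -0.2, -0.1]
gripper_width: 37.0
```

Run:
```python
from h import *
s=st()
f,K,M,c=shot("wrist","w22")
f3,K,M,c=shot("scene","s22")
cv2.imwrite("pics/s22c.png",cv2.resize(f3[100:280,160:320],None,fx=4.5,fy=3.3,interpolation=cv2.INTER_CUBIC)[:,:,::-1])
f3,K,M,c=shot("top","t22")
```

```text
t 53.6833 p [428.711 184.116 350.217] F [-0.058 -0.211 -0.142] w 36.99711182444429
[[-0.     0.991 -0.134]
 [ 0.    -0.134 -0.991]
 [-1.    -0.    -0.   ]]
q [  -4.821    7.279  -27.956   97.605    3.489   75.994 -131.148]
```

View pics/w22.png

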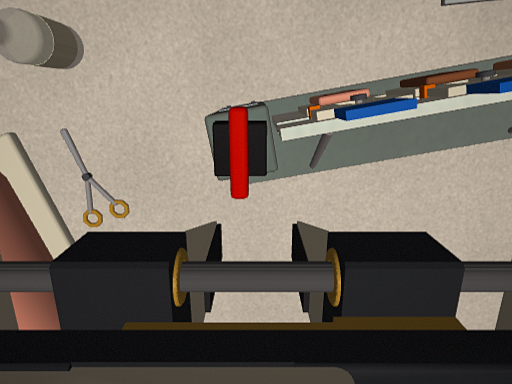

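View pics/s22c.png

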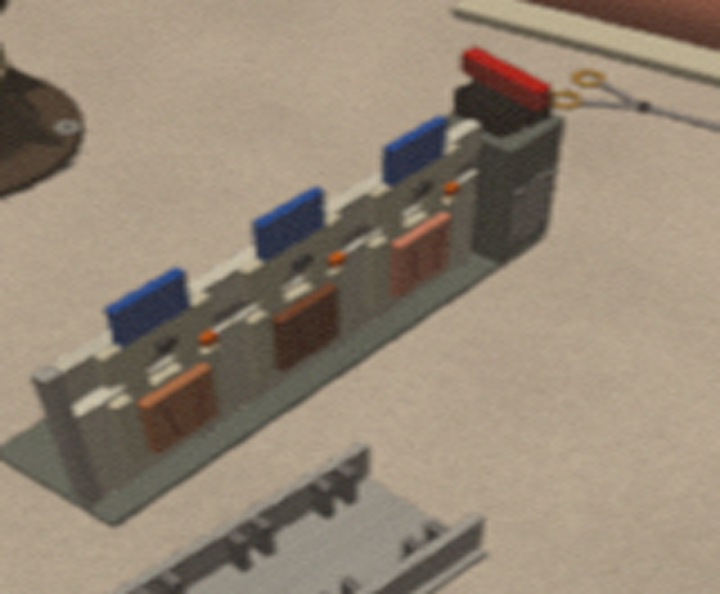

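View pics/t22.png

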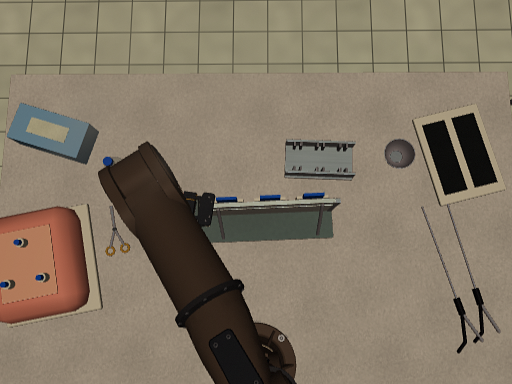

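Run:
```python
from h import *
for t in("scene0","s19","s22"):
    f,K,M=ld(t);H=cv2.cvtColor(f,cv2.COLOR_RGB2HSV).astype(int)
    m=(H[...,0]>6)&(H[...,0]<16)&(H[...,1]>210)&(H[...,2]>110);m[:140]=0;m[:, :180]=0;m[220:]=0
    n,l,s,c=cv2.connectedComponentsWithStats(m.astype(np.uint8));print(t,[(c[i].round(1).tolist(),int(s[i,4])) for i in range(1,n) if s[i,4]>4])
f,K,M=ld("s22")
H=cv2.cvtColor(f,cv2.COLOR_RGB2HSV).astype(int)
m=(H[...,0]>105)&(H[...,0]<125)&(H[...,1]>150)&(H[...,2]>40);m[:120]=0;m[220:]=0
n,l,s,c=cv2.connectedComponentsWithStats(m.astype(np.uint8))
blue=[c[i] for i in range(1,n) if s[i,4]>20];print(blue)
g=np.radians(2.5);nx=np.array([np.cos(g),np.sin(g),0]);ty=np.array([-np.sin(g),np.cos(g),0])
for nm,q in(("s3",(476.2,77)),("s2",(481.2,-42.8)),("s1",(486.4,-162.8))):
    # visible: front face and top face centroid ~ use front face + top points
    c3=np.array([*q,0]); pts=[c3+nx*4+ty*a+np.array([0,0,z]) for a in(-28,28) for z in(197.5,240.5)]+[c3-nx*4+ty*a+np.array([0,0,240.5]) for a in(-28,28)]
    im=np.zeros(f.shape[:2],np.uint8);cv2.fillConvexPoly(im,cv2.convexHull(np.array([proj(K,M,p) for p in pts],np.float32)).astype(np.int32),1)
    mm=cv2.moments(im,True);print(nm,mm["m10"]/mm["m00"],mm["m01"]/mm["m00"])
f,K,M=ld("w22");a=onz(K,M,239.5,108,232);b=onz(K,M,240,198,232);print("bar",a,b,np.linalg.norm(a-b),(a+b)/2)
```

```text
scene0 [([233.0, 177.0], 5), ([204.6, 200.9], 7)]
s19 [([263.2, 152.8], 6), ([238.0, 173.5], 8), ([209.7, 196.6], 10)]
s22 []
[array([192.036, 187.571])]
s3 250.59024390243903 144.56585365853658
s2 222.80632411067194 166.7509881422925
s1 191.25259515570934 192.08304498269896
bar [492.114 189.427 232.   ] [415.442 200.569 232.   ] 77.47705193383642 [453.778 194.998 232.   ]
```

Run:
```python
from h import *
for t in("scene0","s19","s22"):
    f,K,M=ld(t);H=cv2.cvtColor(f,cv2.COLOR_RGB2HSV).astype(int)
    w=np.clip(f[...,0].astype(float)-f[...,1]-20,0,None)*((H[...,0]<16)&(H[...,1]>195));
    out=[]
    for x,y in((206,201),(235,177),(260,156)):
        y0,x0=y-7,x-8; a=w[y0:y+7,x0:x+9]; Y,X=np.mgrid[y0:y+7,x0:x+9]
        out.append((round((a*X).sum()/a.sum(),2),round((a*Y).sum()/a.sum(),2),round(a.sum())))
    print(t,out)
    b=(H[...,0]>100)&(H[...,0]<130)&(H[...,1]>110)
    n,l,s,c=cv2.connectedComponentsWithStats(b.astype(np.uint8))
    print([(c[i].round(1).tolist(),int(s[i,4])) for i in range(1,n) if s[i,4]>20 and 170<c[i][0]<270 and 120<c[i][1]<220])
a=ld("scene0")[0][145:210,195:270];b=ld("s22")[0][145:210,195:270];c=ld("s19")[0][145:210,195:270]
cv2.imwrite("pics/cmp.png",np.vstack([cv2.resize(np.hstack([a,c,b]),None,fx=3.5,fy=5,interpolation=cv2.INTER_CUBIC)])[:,:,::-1])
```

```text
scene0 [(np.float64(204.54), np.float64(200.74), 834), (np.float64(233.46), np.float64(176.96), 678), (np.float64(258.58), np.float64(155.82), 567)]
[]
s19 [(np.float64(209.78), np.float64(196.6), 1020), (np.float64(237.98), np.float64(173.38), 722), (np.float64(263.1), np.float64(152.55), 754)]
[([253.8, 139.2], 28), ([191.7, 188.3], 53)]
s22 [(np.float64(205.76), np.float64(201.4), 310), (np.float64(234.46), np.float64(177.46), 246), (np.float64(259.56), np.float64(156.42), 218)]
[([251.7, 140.6], 34), ([223.8, 162.6], 41), ([191.8, 188.1], 48)]
```

View pics/cmp.png

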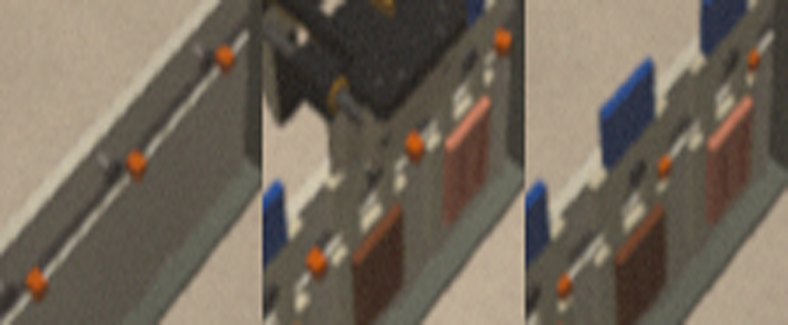

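Call:
{"name": "send_rows", "arguments": {"commands": [[[0,0,0,-0.05,0.12,0.15,0.4],[0,0,0,0,0.15,0.186,0.4],[0,0,0,0,0.15,0.186,0.4],[0,0,0,0,0.15,0.186,0.4],[0,0,0,0,0.15,0.186,0.4],[0,0,0,0,0.15,0.186,0.4],[-0.03,0,0,0,0,0,0.4],[-0.03,0,0,0,0,0,0.4],[0,0,0,0,0,0,0.4],[0,0,0,0,0,0,0.4]]]}}

```text
time: 54.67
position: [536.4, 6.4, 357.0]
ee_rot: [[-0.001, 1.0, -0.01], [0.001, -0.01, -1.0], [-1.0, -0.001, -0.001]]
force: [-0.6, -0.8, 0.1]
gripper_width: 36.6
```

Run:
```python
from h import *
s=st()
f,K,M,c=shot("wrist","w23")
cv2.imwrite("pics/w23c.png",cv2.resize(f[130:250,40:420],None,fx=2.1,fy=4.5,interpolation=cv2.INTER_CUBIC)[:,:,::-1])
```

```text
t 54.6667 p [536.446   6.443 357.026] F [-0.604 -0.799  0.059] w 36.62093342642059
[[-0.001  1.    -0.01 ]
 [ 0.001 -0.01  -1.   ]
 [-1.    -0.001 -0.001]]
q [   9.612   13.55   -20.254   88.815    4.687   78.553 -101.658]
```

View pics/w23.png

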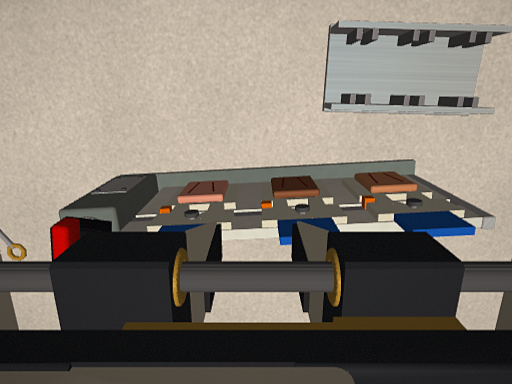

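View pics/w23c.png

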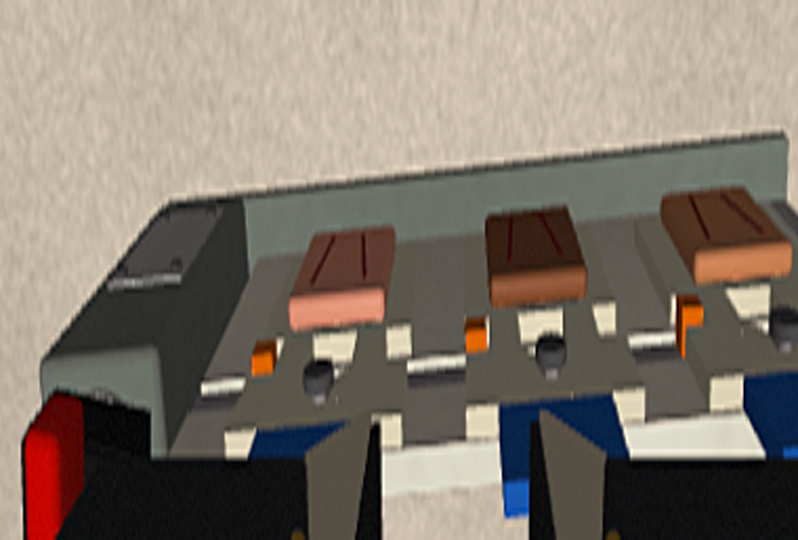

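Run:
```python
from h import *
f,K,M=ld("w23");c=lambda u,v:(40+u/2.1,130+v/4.5)
for d,h in (((264,345),(318,375)),((477,321),(551,352)),((690,297),(786,325))):
    a=onz(K,M,*c(*d),152);b=onz(K,M,*c(*h),182);print(a,b,(a-b)[1])
```

```text
[483.132 113.51  152.   ] [485.767  77.438 182.   ] 36.07136902923435
[488.41   -5.306 152.   ] [490.313 -42.308 182.   ] 37.002061672428994
[ 493.632 -122.879  152.   ] [ 495.806 -161.726  182.   ] 38.847328273143944
```

Run:
```python
from h import *
print(bot.close_job());print(bot.read_state()["time"])
```

```text
the job is handed in; nothing more can be done
None
the job is handed in; nothing more can be done
```

The job is done and handed in at about 55 s of robot time.

**What I did:**
- I fitted the handle fully onto the spindle and turned it counter-clockwise to the stop, where the reaction was about 0.7 Nm.
- I took all three carriers from the rack and hung them pad to the front: pink on stud_3, brown-dark on stud_2, orange-brown on stud_1. Each was lowered until the stud took the load.
- I turned the handle clockwise to the stop, again about 0.7 Nm, and let go. It stays on its spindle.

**Last checks:**
- **Lock:** The dogs lie inside the notches. Measured in the wrist image, they are 36 to 39 mm from their studs, against 38 mm when locked.
- **Carriers:** They hang straight and the studs sit in the narrow slots.
- **Handle:** It is centred on the spindle within about 1 mm.
- **Bowl, bottle and needle holder:** They looked unmoved, though the arm partly hid the bottle in the last top view.
- **Robot:** It was clear of everything at hand-in.

**Checks that disagreed:**
- The automatic colour comparison of the dogs in the scene camera was too coarse to use. The plates partly hid the dogs, which shifted its result by 1 to 2 mm.
- Triangulating the tab tops in the rack gave 212 to 219 mm against 207 mm from the text. I used the text's height, and the grasps fitted it.

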